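# Load a two-tier carrier with hexagonal sample cells

## Task

Load the sample carrier in two tiers. Pack all the tall hexagonal cells standing on the tray floor round the hexagonal foot, each with one flat face touching the foot and another flat face touching a neighbouring cell; then turn the separator until its keyed bore lines up with the keys of the column, slide it down until it lies home on the foot's shoulder, and pack all the low cells on it round its hub in the same way, flat faces touching. Leave the beaker, the tape roll and the timer alone.

Things in the scene. Friction and masses are not known exactly. Their poses are not given: they have to be found in the camera images.
- carrier: fixed: round grey tray, 188 mm inside, floor top 6 mm above its underside, rim top 16 mm, 196 mm outside. From the floor's middle a hexagonal aluminium foot, 44 mm across flats, rises to 54 mm (its top is the shoulder). Origin: centre of the underside, on the foot's axis; z up. Foot flats look along x and every 60 deg from it.
- column (a point): tip of the steel column on the carrier's shoulder, 78 mm above the carrier's underside: round, 16 mm diameter, with two opposite keys 6 mm wide, 30 mm over both, pointing along +x and -x (top 3 mm smaller as lead-in). Axes as the carrier's.
- separator: loose, lying flat, hub up: grey hexagonal plate, 160 mm across flats, 4 mm thick, edge lip 3 mm wide up to 9 mm; hexagonal hub, 44 mm across flats, up to 26 mm above the underside, round a keyed bore. Origin: centre of the underside; z up. Flats of hub and plate look along x and every 60 deg. Home, its underside is 54 mm above the carrier's, clear of the tall cells. 0.4 kg.
- bore (a point): mouth of the separator's bore, on its axis at the underside: an 18 mm opening with two opposite slots 8 mm wide, 32 mm over both, along +x and -x, right through hub and plate: about 1 mm of play a side on column and keys. It fits at two yaws, half a turn apart.
- tall_1: tall cell: aluminium hexagonal prism, 44 mm across flats (50.8 over corners), 26 mm high, upright, with a black hexagonal knob on top, 14 mm across flats, 18 mm high. Origin: centre of underside; z up. Prism flats look along x and every 60 deg from it; knob flats along y and every 60 deg. 0.16 kg. May be absent.
- tall_2: tall cell: aluminium hexagonal prism, 44 mm across flats (50.8 over corners), 26 mm high, upright, with a black hexagonal knob on top, 14 mm across flats, 18 mm high. Origin: centre of underside; z up. Prism flats look along x and every 60 deg from it; knob flats along y and every 60 deg. 0.16 kg. May be absent.
- tall_3: tall cell: aluminium hexagonal prism, 44 mm across flats (50.8 over corners), 26 mm high, upright, with a black hexagonal knob on top, 14 mm across flats, 18 mm high. Origin: centre of underside; z up. Prism flats look along x and every 60 deg from it; knob flats along y and every 60 deg. 0.16 kg. May be absent.
- tall_4: tall cell: aluminium hexagonal prism, 44 mm across flats (50.8 over corners), 26 mm high, upright, with a black hexagonal knob on top, 14 mm across flats, 18 mm high. Origin: centre of underside; z up. Prism flats look along x and every 60 deg from it; knob flats along y and every 60 deg. 0.16 kg. May be absent.
- low_1: low cell: aluminium hexagonal prism, 44 mm across flats (50.8 over corners), 14 mm high, upright, with a black hexagonal knob on top, 14 mm across flats, 18 mm high. Origin: centre of underside; z up. Prism flats look along x and every 60 deg from it; knob flats along y and every 60 deg. 0.1 kg. May be absent.
- low_2: low cell: aluminium hexagonal prism, 44 mm across flats (50.8 over corners), 14 mm high, upright, with a black hexagonal knob on top, 14 mm across flats, 18 mm high. Origin: centre of underside; z up. Prism flats look along x and every 60 deg from it; knob flats along y and every 60 deg. 0.1 kg. May be absent.
- low_3: low cell: aluminium hexagonal prism, 44 mm across flats (50.8 over corners), 14 mm high, upright, with a black hexagonal knob on top, 14 mm across flats, 18 mm high. Origin: centre of underside; z up. Prism flats look along x and every 60 deg from it; knob flats along y and every 60 deg. 0.1 kg. May be absent.
- beaker: bystander: beaker of pink solution, 88 mm diameter, 118 mm high; leave it alone. Origin: centre of the underside.
- tape_roll: bystander: roll of tape lying flat, 96 mm diameter, 25 mm high; leave it alone. Origin: centre of the underside.
- timer: bystander: white timer, 22x64x62 mm, standing; leave it alone. Origin: centre of the underside.
Mind the look-alikes: they are no part of the job. What is shaped like the low_3 but orange is not meant.

How it is judged (in metres and radians):
On the way, in this order (a step that is already met when the one before it is completed fails the run):
1. every tall cell stands on the tray floor, packed against the foot and a neighbour (horizontal distance between each of tall_1, tall_2, tall_3, tall_4 and carrier below 0.0465 m and z of tall_1 in the frame of carrier between 0.003 and 0.009 m and angle between each of tall_1, tall_2, tall_3, tall_4's own z axis and vertical below 0.06 rad and (angle between the x axis of tall_1 and the x axis of carrier, either way round below 0.09 rad or angle between the x axis of tall_1 and the x axis of carrier, either way round between 0.957 and 1.137 rad) and (horizontal distance between tall_1 and tall_2 below 0.0465 m or horizontal distance between tall_1 and tall_3 below 0.0465 m or horizontal distance between tall_1 and tall_4 below 0.0465 m) and linear speed of each of tall_1, tall_2, tall_3, tall_4 below 0.02 m/s and z of tall_2 in the frame of carrier between 0.003 and 0.009 m and (angle between the x axis of tall_2 and the x axis of carrier, either way round below 0.09 rad or angle between the x axis of tall_2 and the x axis of carrier, either way round between 0.957 and 1.137 rad) and (horizontal distance between tall_2 and tall_1 below 0.0465 m or horizontal distance between tall_2 and tall_3 below 0.0465 m or horizontal distance between tall_2 and tall_4 below 0.0465 m) and z of tall_3 in the frame of carrier between 0.003 and 0.009 m and (angle between the x axis of tall_3 and the x axis of carrier, either way round below 0.09 rad or angle between the x axis of tall_3 and the x axis of carrier, either way round between 0.957 and 1.137 rad) and (horizontal distance between tall_3 and tall_1 below 0.0465 m or horizontal distance between tall_3 and tall_2 below 0.0465 m or horizontal distance between tall_3 and tall_4 below 0.0465 m) and z of tall_4 in the frame of carrier between 0.003 and 0.009 m and (angle between the x axis of tall_4 and the x axis of carrier, either way round below 0.09 rad or angle between the x axis of tall_4 and the x axis of carrier, either way round between 0.957 and 1.137 rad) and (horizontal distance between tall_4 and tall_1 below 0.0465 m or horizontal distance between tall_4 and tall_2 below 0.0465 m or horizontal distance between tall_4 and tall_3 below 0.0465 m)), for 0.2 s.
2. the separator is home on the shoulder over the packed tall cells (all of step 1 and z of separator in the frame of carrier between 0.05 and 0.0565 m and horizontal distance between separator and carrier below 0.003 m and angle between the x axis of separator and the x axis of carrier, either way round below 0.12 rad and angle between separator's own z axis and vertical below 0.05 rad and linear speed of separator below 0.02 m/s), for 0.2 s.
At the end, for the whole second after the job is handed in: Tall cells upright on the tray floor, low ones on the home, level separator (within 2.5 mm); each centre within 46.5 mm of the foot or hub axis and of another cell of its layer (44 touches), turned within 0.09 rad of flat to flat; all at rest (all of step 2 and horizontal distance between each of low_1, low_2, low_3 and separator below 0.0465 m and z of low_1 in the frame of separator between 0.001 and 0.007 m and angle between each of low_1, low_2, low_3's own z axis and vertical below 0.06 rad and (angle between the x axis of low_1 and the x axis of separator, either way round below 0.09 rad or angle between the x axis of low_1 and the x axis of separator, either way round between 0.957 and 1.137 rad) and (horizontal distance between low_1 and low_2 below 0.0465 m or horizontal distance between low_1 and low_3 below 0.0465 m) and linear speed of each of low_1, low_2, low_3 below 0.02 m/s and z of low_2 in the frame of separator between 0.001 and 0.007 m and (angle between the x axis of low_2 and the x axis of separator, either way round below 0.09 rad or angle between the x axis of low_2 and the x axis of separator, either way round between 0.957 and 1.137 rad) and (horizontal distance between low_2 and low_1 below 0.0465 m or horizontal distance between low_2 and low_3 below 0.0465 m) and z of low_3 in the frame of separator between 0.001 and 0.007 m and (angle between the x axis of low_3 and the x axis of separator, either way round below 0.09 rad or angle between the x axis of low_3 and the x axis of separator, either way round between 0.957 and 1.137 rad) and (horizontal distance between low_3 and low_1 below 0.0465 m or horizontal distance between low_3 and low_2 below 0.0465 m)).
It fails at once if the beaker, the tape roll or the timer is moved more than 30 mm or tipped (distance of any of beaker, tape_roll, timer from where it was at the start of the episode above 0.03 m or angle between beaker's own z axis and vertical above 0.4 rad or angle between timer's own z axis and vertical above 0.6 rad).
Of tall_1, tall_2, tall_3, tall_4 only 3 to 4 are there at a start; the rules pass over those that are not, and their reading is None.
Of low_1, low_2, low_3 only 2 to 3 are there at a start; the rules pass over those that are not, and their reading is None.
At some moment in a run one of separator, low_1, low_2, low_3 may be knocked a few centimetres aside while the robot is not near it.
It also fails if it takes over 210 s, if anything falls off the work surface, if the arm or the gripper's body presses on something with over 40 N, if the wrist force passes 120 N, or if a joint passes its speed limit or range.

## Robot

A 6-joint arm with a two-finger parallel gripper is mounted at the origin on a cart in front of the work surface, level with it; the furniture and walls round the work are solid. World frame = base frame: x ahead of the robot, y to its left, z up, the work surface at z = 0. Lengths are in m, angles in degrees, forces in N, time in s.
With the tool pointing down it reaches from about 0.35 to 0.875 m from the base axis. Payload 4.2 kg.
Tool frame: the origin (TCP) lies at the very end of the fingers, on their centre line; the grasp point (between the pads) lies 19 mm behind it; z points along the fingers, y is the line along which they close (so a half turn about z gives the same grasp; the last joint's range is limited). The gripper opens to 87 mm and grips with 3 to 60 N. Pads are 19 mm wide; open, the fingers measure 117 mm over their backs; the gripper's body (75 mm by 190 mm) begins 51 mm behind the grasp point.
Start: joints at [-56.23, 22.042, 0.453, 0, -68.411, -14.817], TCP at [0.203, -0.591, 0.223] pointing down, gripper open.
Joint ranges: [-179.83, 179.83], [-69.29, 118.12], [-61.27, 80.66], [-181.25, 117.63], [-171.15, -9.14], [-177.46, 177.46]. Speed limits (degrees/s): [159.86, 159.86, 180, 180, 180, 180].

## Interface

Orientations are given as a 3x3 rotation matrix whose columns are the frame's x, y, z axes.
In Python, from station import sense, cams, r gives the robot as it stands. The module is installed in compiled form; this text tells all that it offers.
- The arm moves only by the tool step_arm, never from a script. Its argument "targets" is text: rows parted by semicolons, each of 4 numbers parted by spaces: the shift along the tool's x, y, z in cm, then the turn about the tool's z in degrees. In form: x y z turn; .... A call has 1 to 12 rows; each row shifts and turns the commanded pose from where the row before left it, along the tool's axes as they then stand; what a row does not reach is not made up. A row lasts 1/12 s, in which the tool goes at most 41.7 mm and 7.16 degrees, less where a joint would pass 70% of its speed; a pose out of reach is approached as far as the arm can. A call with a gripper value outside its range is refused whole. "claw" is the finger opening in cm, from 0 to 8.7, set as the call begins (left out, the last holds). The fingers move at their own pace and stop on an object; the grip force is fixed at half the most. Time passes only in rows, so rows that do not move let the fingers close. It gives the time, the measured TCP pose, the force, the opening and the grip force at its end, in the units of the state.
- sense(): the state, without advancing time (a new reading comes with each control period).
- cams.capture(name): name is "scene" or "top" or "wrist"; returns a dict with "frame" (384x512x3 uint8, blue, green, red), "vertical_fov" (degrees; the focal length in pixels is half the picture's height over the tangent of half this angle, whatever the lens; pixels are square), "cx", "cy" (the principal point, pixels), "dist_coeffs" ([k1, k2, p1, p2, k3] as OpenCV has them; the pictures are not rectified), "eye" and "rotation" of the camera in the world; the wrist camera has in their place "tool_from_camera" (4x4, takes a point from camera to tool coordinates, whose origin is the TCP and whose axes are the flange's). Camera axes: x right, y down, z forward; pixel columns grow to the right and rows downward; lengths in m; the calibration is good to about 2 mm. A picture is of the moment at which its call begins: read the wrist's pose just before it. There is no depth.
- r.finish_job(): hands the job in; it is judged then, once.
The state is a dict: "time_s": time; "joints": joint angles; "joint_velocities": joint speeds; "effort": joint torques, N m; "tcp_pos": TCP position; "ee_rot": TCP orientation; "wrist_force": force on the tool from outside, world axes, zero at the start; "moment": the same for the moment, N m; "gripper_width": opening from 0.0 (shut) to 1.0 (fully open); "gripper_force": force on a finger pad.
Only numpy, scipy, OpenCV 4.12 (cv2) and the standard library are available. Lean on these libraries where they do the work, as an engineer would, in place of code of your own. Each camera call takes 0.05 s, during which the arm holds its last target. There are 200 camera calls.

## Working session

There is one attempt and no reset: what is moved stays moved. The work goes in short steps, Python scripts to look and compute and a tool call to move; the robot and the scene stay as the last step left them, time stands still between calls to the robot, and variables do not carry over. Pictures are saved under pics/ and viewed, at most 14 in all, crops included, and the job is handed in when it is done.

Besides the shell and the picture viewer there is one more tool, called after "Emit:" by a JSON object that holds its "fn" and its "kwargs", one argument or row to a line. step_arm: Moves the arm, as the interface text tells. Its arguments: {"type":"object","properties":{"targets":{"type":"string"},"claw":{"type":"number"}},"required":["targets"]}

```bash
mkdir -p pics; ls; cat > h.py <<'E'
import numpy as np, cv2
from station import sense, cams, r
def cap(name, save=None):
    s=sense(); c=cams.capture(name); 
    f=192/np.tan(np.radians(c["vertical_fov"])/2)
    c["K"]=np.array([[f,0,c["cx"]],[0,f,c["cy"]],[0,0,1.]]); c["D"]=np.array(c["dist_coeffs"],float)
    if name=="wrist":
        T=np.array(c["tool_from_camera"]); R=np.array(s["ee_rot"])
        c["eye"]=R@T[:3,3]+np.array(s["tcp_pos"]); c["rotation"]=R@T[:3,:3]
    c["eye"]=np.array(c["eye"]); c["rotation"]=np.array(c["rotation"])
    if save: cv2.imwrite("pics/"+save,c["frame"])
    return c
def px2w(c,uv,z):
    p=cv2.undistortPoints(np.array(uv,float).reshape(-1,1,2),c["K"],c["D"]).reshape(-1,2)
    d=np.c_[p,np.ones(len(p))]@c["rotation"].T
    return c["eye"]+d*((z-c["eye"][2])/d[:,2])[:,None]
def w2px(c,P):
    R=c["rotation"].T; return cv2.projectPoints(np.array(P,float).reshape(-1,3),cv2.Rodrigues(R)[0],-R@c["eye"],c["K"],c["D"])[0].reshape(-1,2)
E
python3 - <<'E'
from h import *
s=sense();print(s)
for n in("top","scene","wrist"):
    c=cap(n,n+"0.png");print(n,c["eye"],c["rotation"].round(3).tolist(),c["vertical_fov"],c["D"])
a=cv2.imread("pics/top0.png")
E
```

```text
pics
{'time_s': 0.0, 'joints': array([-5.62293926e+01,  2.20895969e+01,  3.79910496e-01, -2.77475657e-02,
       -6.84103314e+01, -1.48170158e+01]), 'joint_velocities': array([-0.04017284, -0.00680381,  0.02560226,  0.01952797, -0.04436218,
       -0.02840845]), 'effort': array([-2.32999926e-03, -3.90669751e+01,  1.87406784e+01,  4.21986759e+00,
        1.10488528e-02, -2.11408692e-04]), 'tcp_pos': array([ 0.20282565, -0.5905432 ,  0.22147597]), 'ee_rot': array([[-9.45839946e-01, -3.24632365e-01, -7.90029991e-04],
       [-3.24633311e-01,  9.45837855e-01,  1.99154430e-03],
       [ 1.00720535e-04,  2.14015221e-03, -9.99997705e-01]]), 'wrist_force': array([-0.53107154, -0.23839989, -0.69669634]), 'moment': array([0.00438394, 0.00413088, 0.00063917]), 'gripper_force': 0.0, 'gripper_width': 0.9962014618590773}
top [ 0.35201766 -0.0378728   1.27166749] [[-0.021, -0.984, 0.179], [-0.999, 0.025, 0.021], [-0.025, -0.178, -0.984]] 45.723506147759046 [-0.03994143  0.          0.          0.          0.        ]
scene [-0.75623663 -0.66024788  0.84938679] [[0.441, -0.404, 0.802], [-0.898, -0.209, 0.388], [0.01, -0.891, -0.455]] 43.515810327692265 [-0.16078098  0.          0.          0.          0.        ]
wrist [ 0.13162451 -0.61574464  0.38498117] [[-0.326, 0.909, 0.259], [0.945, 0.314, 0.09], [0.0, 0.274, -0.962]] 65.98243260845793 [-0.03680653  0.          0.          0.          0.        ]
```

View pics/top0.png

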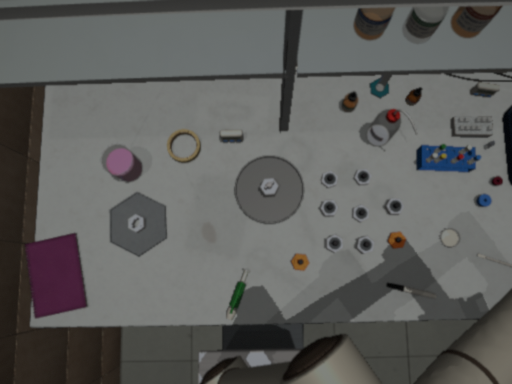

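View pics/scene0.png

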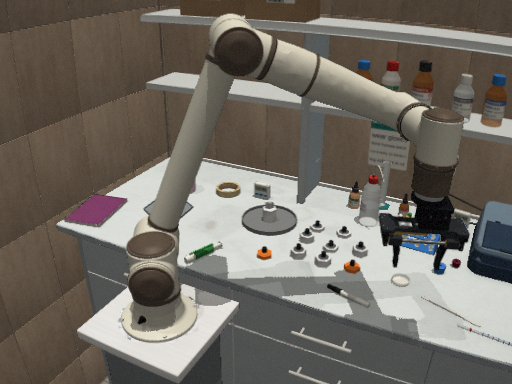

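Candidates in top picture: silver hex cells with black knobs at (329,179), (362,177), (328,208), (360,213), (394,206), (334,243), (364,244). The orange look-alikes are at (300,262) and (397,240) and get ignored. The carrier is at (269,188), the separator at (137,223), the beaker at (119,162), the tape at (184,145) and the timer at (231,135). Seven silver cells matches 4 tall + 3 low.

```bash
python3 - <<'E'
from h import *
a=cv2.imread("pics/top0.png")
cv2.imwrite("pics/crop1.png",cv2.resize(a[160:275,225:415],None,fx=4,fy=4,interpolation=cv2.INTER_CUBIC))
c=cap("top")
P=[(329,179),(362,177),(328,208),(360,213),(394,206),(334,243),(364,244)]
print("cells",px2w(c,P,.04).round(3)[:,:2].tolist())
print("car",px2w(c,[(269,190)],.01).round(3),"col",px2w(c,[(269,186)],.078).round(3))
print("sep",px2w(c,[(138,224)],.004).round(3),px2w(c,[(136,223)],.026).round(3))
print("bys",px2w(c,[(119,162),(184,145),(231,135)],.02).round(3))
print("pillar base",px2w(c,[(284,130)],0).round(3))
E
```

```text
cells [[0.607, -0.207], [0.61, -0.298], [0.526, -0.2], [0.51, -0.287], [0.527, -0.38], [0.431, -0.212], [0.426, -0.292]]
car [[ 0.586 -0.041  0.01 ]] col [[ 0.584 -0.041  0.078]]
sep [[0.499 0.331 0.004]] [[0.499 0.33  0.026]]
bys [[0.676 0.386 0.02 ]
 [0.721 0.199 0.02 ]
 [0.747 0.064 0.02 ]]
pillar base [[ 0.764 -0.089  0.   ]]
```

View pics/crop1.png

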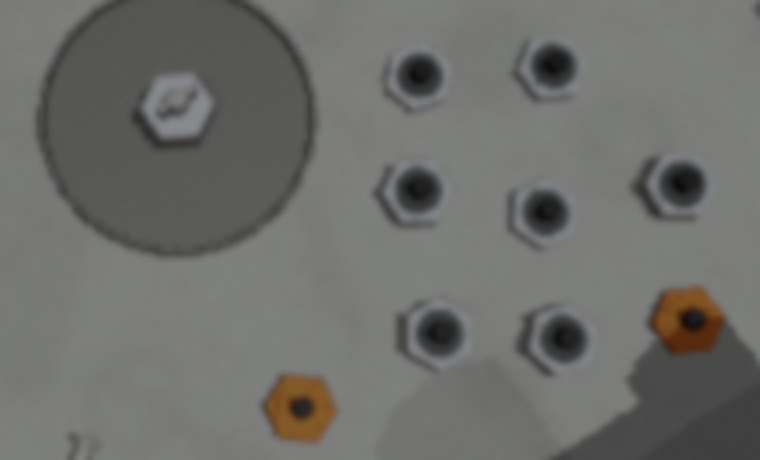

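View pics/wrist0.png

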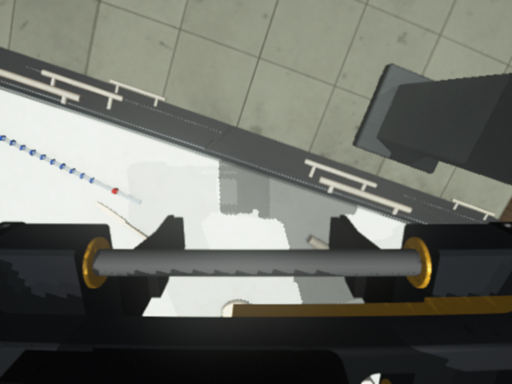

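The overview shows 7 silver cells, 2 orange ones, and a column key that points obliquely. I'll move the wrist camera over the cells for a close look.

Emit:
{"fn": "step_arm", "kwargs": {
  "targets": "-3.8 1.4 -0.8 0;-3.8 1.4 -0.8 0;-3.8 1.4 -0.8 0;-3.8 1.4 -0.8 0;-3.8 1.4 -0.8 0;-3.8 1.4 -0.8 0;-3.8 1.4 -0.8 0;-3.8 1.4 -0.8 0;-3.8 1.4 -0.8 0;-3.8 1.4 -0.8 0;-3.8 1.4 -0.8 0;-3.8 1.4 -0.8 0"
}}

```text
time_s: 1.2
tcp_pos: [0.5809, -0.2824, 0.3189]
ee_rot: [[-0.946, -0.325, -0.0], [-0.325, 0.946, 0.0], [0.0, 0.0, -1.0]]
wrist_force: [0.2, -0.2, -0.5]
gripper_width: 1.002
gripper_force: 0.0
```

Emit:
{"fn": "step_arm", "kwargs": {
  "targets": "-3.8 0.9 0 0;-3.8 0.9 0 0;0 0 0 0;0 0 0 0"
}}

```text
time_s: 1.53
tcp_pos: [0.647, -0.2406, 0.3164]
ee_rot: [[-0.945, -0.328, -0.003], [-0.328, 0.945, 0.001], [0.003, 0.002, -1.0]]
wrist_force: [-0.8, 0.1, 0.5]
gripper_width: 0.999
gripper_force: 0.0
```

```bash
python3 - <<'E'
from h import *
s=sense();print(s["tcp_pos"],s["joints"],s["wrist_force"],s["ee_rot"][:,0])
cap("wrist","w1.png")
E
```

```text
[ 0.64701882 -0.24060237  0.31635486] [-7.02411635e+00  2.65981377e+01  2.07695128e+01 -2.35691359e-02
 -8.43489855e+01 -6.38561456e+01] [-0.81489411  0.11164337  0.46326393] [-0.94484567 -0.32750556  0.00260242]
```

View pics/w1.png

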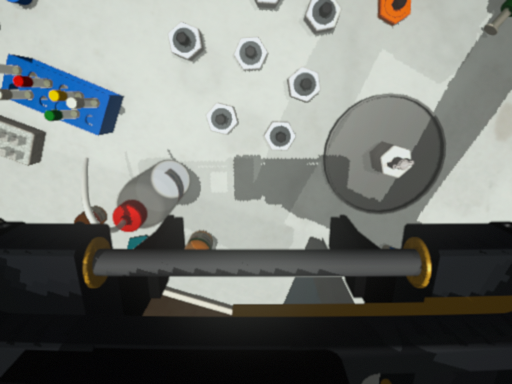

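```bash
cat >> h.py <<'E'
def blob(c,uv,thr=70,win=14,lo=5,hi=2000):
    g=cv2.cvtColor(c["frame"],cv2.COLOR_BGR2GRAY); m=(g<thr).astype(np.uint8)
    n,l,st,ce=cv2.connectedComponentsWithStats(m,connectivity=4)
    b=[(np.hypot(*(ce[i]-uv)),i) for i in range(1,n) if lo<=st[i,4]<=hi]
    d,i=min(b); return (ce[i],st[i,4]) if d<win else (None,0)
def tri(cs,uvs):
    A=np.zeros((3,3));b=np.zeros(3)
    for c,uv in zip(cs,uvs):
        p=px2w(c,[uv],0)[0]-c["eye"]; p/=np.linalg.norm(p); M=np.eye(3)-np.outer(p,p); A+=M; b+=M@c["eye"]
    return np.linalg.solve(A,b)
E
python3 - <<'E'
from h import *
t=cap("top");w=cap("wrist");s=cap("scene")
s["frame"]=cv2.imread("pics/scene0.png");t["frame"]=cv2.imread("pics/top0.png")
C=[[0.607, -0.207], [0.61, -0.298], [0.526, -0.2], [0.51, -0.287], [0.527, -0.38], [0.431, -0.212], [0.426, -0.292]]
for p in C:
    P=[[*p,.035]]
    u=[blob(c,w2px(c,P)[0],th,wn) for c,th,wn in((t,70,6),(w,50,18),(s,70,8))]
    o=[]
    for a,b in((0,2),(1,2)):
        if u[a][0] is not None and u[b][0] is not None: o.append(tri([(t,w,s)[a],(t,w,s)[b]],[u[a][0],u[b][0]]).round(4))
    print(o,[x[1] for x in u],[None if x[0] is None else x[0].round(1) for x in u])
g=s["frame"][215:280,280:375]
cv2.imwrite("pics/crop2.png",cv2.resize(g,None,fx=8,fy=8,interpolation=cv2.INTER_CUBIC))
E
```

```text
[array([ 0.613 , -0.2118,  0.0184])] [np.int32(74), 0, np.int32(22)] [array([329.5, 178.4]), None, array([317. , 223.7])]
[array([ 0.6175, -0.3059,  0.0174])] [np.int32(71), 0, np.int32(24)] [array([362.9, 176. ]), None, array([343.6, 229.7])]
[array([ 0.53  , -0.2053,  0.0292])] [np.int32(74), 0, np.int32(25)] [array([329.1, 207.2]), None, array([306.7, 231.7])]
[array([ 0.5145, -0.2941,  0.0181])] [np.int32(75), 0, np.int32(27)] [array([360.9, 212.5]), None, array([330.5, 243.4])]
[array([ 0.5296, -0.3871,  0.0306])] [np.int32(81), 0, np.int32(26)] [array([395.3, 205.6]), None, array([360.2, 244.8])]
[array([ 0.4321, -0.2153,  0.0301])] [np.int32(79), 0, np.int32(26)] [array([334.4, 242.8]), None, array([298.3, 246.7])]
[array([ 0.4261, -0.2994,  0.0302])] [np.int32(79), 0, np.int32(30)] [array([365.5, 244.3]), None, array([323.2, 254.4])]
```

View pics/crop2.png

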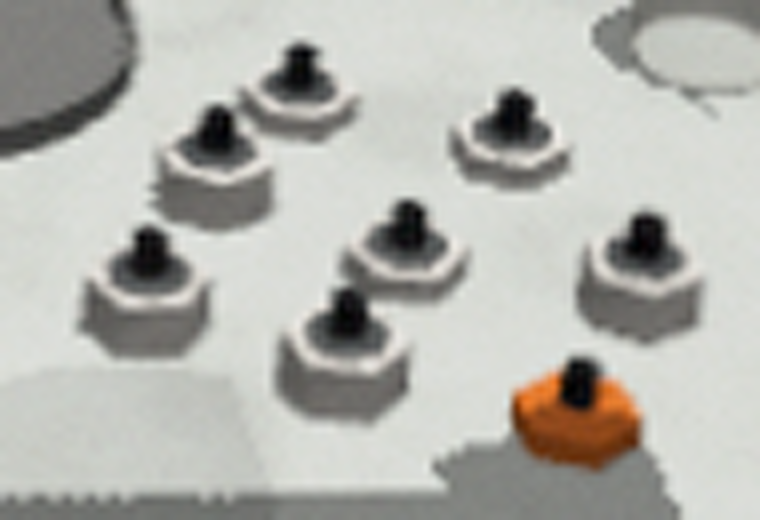

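Tall cells (thick body) are at (0.530,-0.205), (0.530,-0.387), (0.432,-0.215) and (0.426,-0.299). Low cells are at (0.613,-0.212), (0.617,-0.306) and (0.515,-0.294). Next I'll get precise centres and yaws from the wrist view.

```bash
cat >> h.py <<'E'
def patch(c,x,y,z,R=.035,n=280):
    q=(np.arange(n)+.5)/n*2*R-R
    X,Y=np.meshgrid(x+q,y+q)           # column -> world x, row -> world y
    uv=w2px(c,np.c_[X.ravel(),Y.ravel(),np.full(X.size,z)]).astype(np.float32).reshape(n,n,2)
    return cv2.remap(c["frame"],uv[...,0],uv[...,1],cv2.INTER_CUBIC)
def hexyaw(p,R,r0,r1,n=280):
    g=cv2.GaussianBlur(cv2.cvtColor(p,cv2.COLOR_BGR2GRAY).astype(np.float32),(0,0),3)
    gx,gy=cv2.Sobel(g,cv2.CV_32F,1,0),cv2.Sobel(g,cv2.CV_32F,0,1)
    q=(np.arange(n)+.5)/n*2*R-R; X,Y=np.meshgrid(q,q); rr=np.hypot(X,Y)
    a=np.arctan2(gy,gx); m=np.hypot(gx,gy)*((rr>r0)&(rr<r1))
    z=(m*np.exp(6j*a)).sum(); return np.degrees(np.angle(z))/6, abs(z)/m.sum()
E
python3 - <<'E'
from h import *
w=cap("wrist");t=cap("top");t["frame"]=cv2.imread("pics/top0.png")
T=[("t",.530,-.205),("t",.530,-.387),("t",.432,-.215),("t",.426,-.299),("l",.613,-.212),("l",.6175,-.306),("l",.5145,-.294)]
tiles=[]
for k,x,y in T:
    z=.026 if k=="t" else .014
    o=[]
    for c in(w,t):
        u,_=blob(c,w2px(c,[[x,y,z+.014]])[0],60 if c is w else 70,20 if c is w else 8)
        if u is None: o.append(None);continue
        q=px2w(c,[u],z+.009)[0]   # dark blob = ring + knob, roughly
        p=patch(c,q[0],q[1],z); 
        o.append((q[:2].round(4),np.round(hexyaw(p,.035,.014,.028),2)))
        if c is w: tiles.append(p[::2,::2])
    print(k,o)
# foot
g=cv2.cvtColor(w["frame"],cv2.COLOR_BGR2GRAY)
p=patch(w,.585,-.041,.054,.035); tiles.append(p[::2,::2]); print("foot",hexyaw(p,.035,.016,.028)[0])
p=patch(w,.585,-.041,.078,.025); tiles.append(p[::2,::2])
while len(tiles)%4: tiles.append(tiles[0]*0)
cv2.imwrite("pics/tiles.png",np.vstack([np.hstack(tiles[i:i+4]) for i in range(0,len(tiles),4)]))
E
```

```text
t [None, (array([ 0.5289, -0.204 ]), array([-0.86,  0.12], dtype=float32))]
t [(array([ 0.5317, -0.3856]), array([-2.84,  0.34], dtype=float32)), (array([ 0.5287, -0.3851]), array([-1.58,  0.21], dtype=float32))]
t [None, (array([ 0.4314, -0.2139]), array([26.59,  0.12], dtype=float32))]
t [None, (array([ 0.4253, -0.2974]), array([16.53,  0.18], dtype=float32))]
l [None, (array([ 0.6118, -0.2108]), array([6.99, 0.06], dtype=float32))]
l [None, (array([ 0.6161, -0.3043]), array([4.28, 0.07], dtype=float32))]
l [None, (array([ 0.5136, -0.2925]), array([23.85,  0.1 ], dtype=float32))]
foot 3.501819
```

View pics/tiles.png

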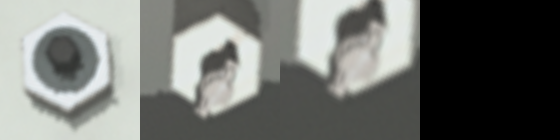

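```bash
python3 - <<'E'
from h import *
w=cap("wrist");tiles=[]
T=[("t",.530,-.205),("t",.530,-.387),("t",.432,-.215),("t",.426,-.299),("l",.613,-.212),("l",.6175,-.306),("l",.5145,-.294)]
for k,x,y in T:
    z=.026 if k=="t" else .014
    for th in (150,):
        u,n=blob(w,w2px(w,[[x,y,z]])[0],th,30,100,900)
        if u is None: print(k,x,y,"none",w2px(w,[[x,y,z]])[0]);continue
        q=px2w(w,[u],z)[0]; p=patch(w,q[0],q[1],z); tiles.append(p[::2,::2])
        print(k,(x,y),q[:2].round(4),n,np.round(hexyaw(p,.035,.018,.028),2))
while len(tiles)%4: tiles.append(tiles[0]*0)
cv2.imwrite("pics/tiles2.png",np.vstack([np.hstack(tiles[i:i+4]) for i in range(0,len(tiles),4)]))
p=patch(w,.588,-.043,.054); g=cv2.cvtColor(p,cv2.COLOR_BGR2GRAY)
cs=cv2.findContours((g>170).astype(np.uint8),0,2)[0]; h=cv2.convexHull(max(cs,key=cv2.contourArea))
M=cv2.moments(h); print("foot",.588+(M["m10"]/M["m00"]-140)*.00025,-.043+(M["m01"]/M["m00"]-140)*.00025,"area mm2",M["m00"]*.0625, "exp",44**2*.866)
E
```

```text
t (0.53, -0.205) [ 0.5293 -0.208 ] 386 [-0.39  0.5 ]
t (0.53, -0.387) [ 0.5292 -0.3909] 419 [-2.84  0.57]
t (0.432, -0.215) [ 0.4302 -0.218 ] 455 [24.99  0.65]
t (0.426, -0.299) [ 0.4478 -0.2928] 193 [19.35  0.59]
l (0.613, -0.212) [ 0.6127 -0.2142] 319 [17.45  0.46]
l (0.6175, -0.306) [ 0.6172 -0.3089] 317 [6.79 0.42]
l (0.5145, -0.294) [ 0.5135 -0.2972] 379 [23.29  0.5 ]
foot 0.5874856715248393 -0.04348179752389907 area mm2 1661.71875 exp 1676.576
```

View pics/tiles2.png

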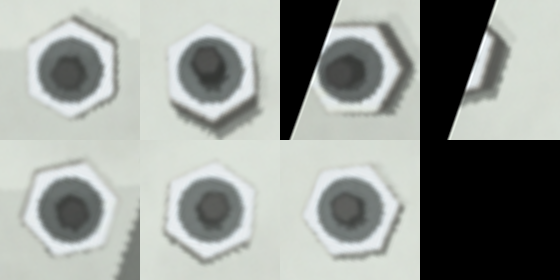

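The tiles show clean hexagons, so the yaws are trustworthy. I'll add a planner that prints tool-frame rows, then grasp T1.

```bash
cat >> h.py <<'E'
def yaw(s): return np.degrees(np.arctan2(s["ee_rot"][1,0],s["ee_rot"][0,0]))
def plan(*wps):
    """rows for waypoints (x,y,z,yaw,n) ; continuous yaw near current"""
    s=sense(); p=np.array(s["tcp_pos"]); a=yaw(s)
    print("at",p.round(4),round(a,1),"J6",round(s["joints"][5],1),"F",s["wrist_force"].round(1),"t",round(s["time_s"],1))
    for x,y,z,b,n in wps:
        d=(np.array([x,y,z])-p)*100; tb=(b-a+180)%360-180
        m=max(n,int(np.ceil(np.linalg.norm(d)/4.1)),int(np.ceil(abs(tb)/7.0))); rows=[]
        for k in range(m):
            A=np.radians(a+tb*k/m); u=d/m
            rows.append("%.2f %.2f %.2f %.1f"%(u[0]*np.cos(A)+u[1]*np.sin(A),u[0]*np.sin(A)-u[1]*np.cos(A),-u[2],-tb/m))
        print(m,";".join(rows)); p=np.array([x,y,z]); a=a+tb
E
python3 -c "
from h import *
plan((.529,-.208,.10,-180.4,1),(.529,-.208,.028,-180.4,2))"
```

```text
at [ 0.645  -0.2433  0.3193] -161.1 J6 -63.9 F [ 0.2 -0.4 -0.7] t 1.9
7 1.40 1.01 3.13 2.8;1.45 0.94 3.13 2.8;1.50 0.87 3.13 2.8;1.54 0.80 3.13 2.8;1.57 0.73 3.13 2.8;1.61 0.65 3.13 2.8;1.63 0.57 3.13 2.8
2 0.00 0.00 3.60 -0.0;0.00 0.00 3.60 -0.0
```

Emit:
{"fn": "step_arm", "kwargs": {
  "targets": "1.4 1.0 3.13 2.8;1.45 0.94 3.13 2.8;1.5 0.87 3.13 2.8;1.54 0.8 3.13 2.8;1.57 0.73 3.13 2.8;1.61 0.65 3.13 2.8;1.63 0.57 3.13 2.8;0 0 0 0;0 0 0 0;0 0 0 0",
  "claw": 4.5
}}

```text
time_s: 2.72
tcp_pos: [0.5312, -0.2079, 0.1009]
ee_rot: [[-1.0, 0.011, 0.003], [0.011, 1.0, -0.001], [-0.003, -0.001, -1.0]]
wrist_force: [0.6, 0.8, 0.4]
gripper_width: 0.519
gripper_force: 0.0
```

```bash
python3 - <<'E'
from h import *
plan((.529,-.208,.028,-180.4,3))
w=cap("wrist","w2.png")
cv2.imwrite("pics/w2c.png",cv2.resize(w["frame"][100:330,130:390],None,fx=2,fy=2))
E
```

```text
at [ 0.5312 -0.2079  0.1009] 179.4 J6 -85.6 F [0.6 0.8 0.4] t 2.7
3 0.07 -0.00 2.43 -0.1;0.07 -0.00 2.43 -0.1;0.07 -0.00 2.43 -0.1
```

View pics/w2c.png

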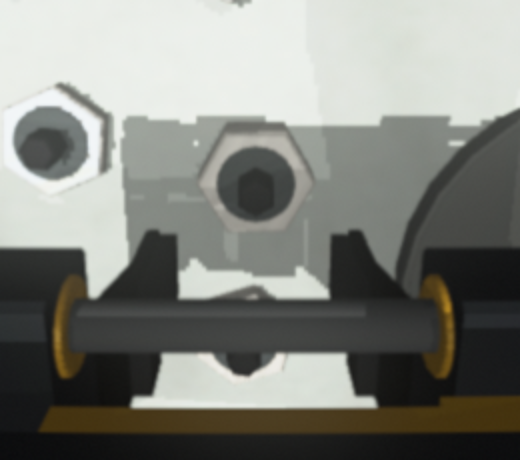

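The picture shows T1 straight below, between the fingers (crop 255,190). Descending to grasp.

Emit:
{"fn": "step_arm", "kwargs": {
  "targets": "0.1 0 2.4 0;0.1 0 2.4 0;0 0 2.4 0;0 0 0 0;0 0 0 0"
}}

```text
time_s: 3.18
tcp_pos: [0.5297, -0.2075, 0.0283]
ee_rot: [[-1.0, 0.011, 0.002], [0.011, 1.0, -0.001], [-0.002, -0.001, -1.0]]
wrist_force: [-0.6, -0.1, 0.0]
gripper_width: 0.515
gripper_force: 0.0
```

Emit:
{"fn": "step_arm", "kwargs": {
  "targets": "0 0 0 0;0 0 0 0;0 0 0 0;0 0 0 0;0 0 0 0",
  "claw": 0.8
}}

```text
time_s: 3.6
tcp_pos: [0.528, -0.2072, 0.0279]
ee_rot: [[-1.0, 0.011, 0.001], [0.011, 1.0, -0.0], [-0.001, -0.0, -1.0]]
wrist_force: [-0.3, 0.6, 0.1]
gripper_width: 0.221
gripper_force: 0.0
```

Emit:
{"fn": "step_arm", "kwargs": {
  "targets": "0 0 -2 0;0 0 -2 0;0 0 -2 0;0 0 0 0;0 0 0 0"
}}

```text
time_s: 4.02
tcp_pos: [0.5286, -0.2071, 0.0887]
ee_rot: [[-1.0, 0.011, 0.003], [0.011, 1.0, -0.0], [-0.003, -0.0, -1.0]]
wrist_force: [-0.2, 0.1, 0.3]
gripper_width: 0.092
gripper_force: 0.0
```

```bash
python3 - <<'E'
from h import *
import math
A=math.radians(183.5)
x,y=.5875+.062*math.cos(A),-.0435+.062*math.sin(A)
print(x,y)
plan((x,y,.10,-176.5,1),(x,y,.045,-176.5,2))
w=cap("wrist","w3.png")
cv2.imwrite("pics/w3c.png",cv2.resize(w["frame"][100:330,130:390],None,fx=2,fy=2))
E
```

```text
0.5256156424978443 -0.047285009451161125
at [ 0.5286 -0.2071  0.0887] 179.3 J6 -85.6 F [-0.2  0.1  0.3] t 4.0
4 0.12 4.00 -0.28 -1.0;0.05 4.00 -0.28 -1.0;-0.03 4.00 -0.28 -1.0;-0.10 4.00 -0.28 -1.0
2 -0.00 0.00 2.75 -0.0;-0.00 0.00 2.75 -0.0
```

View pics/w3c.png

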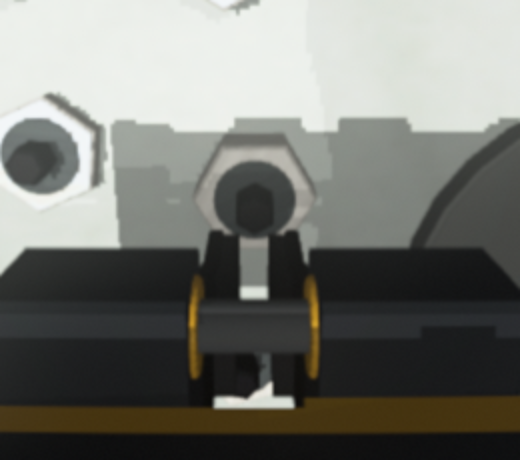

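The fingers closed too slowly and the cell stayed put. I'll open, go down again, and give the close more time.

Emit:
{"fn": "step_arm", "kwargs": {
  "targets": "0 0 0 0;0 0 0 0;0 0 0 0;0 0 0 0;0 0 0 0;0 0 0 0;0 0 2 0;0 0 2 0;0 0 2 0;0 0 0 0;0 0 0 0",
  "claw": 3.5
}}

```text
time_s: 4.98
tcp_pos: [0.5281, -0.2071, 0.0273]
ee_rot: [[-1.0, 0.011, -0.0], [0.011, 1.0, -0.0], [0.0, -0.0, -1.0]]
wrist_force: [-0.5, -0.2, -0.6]
gripper_width: 0.397
gripper_force: 0.0
```

Emit:
{"fn": "step_arm", "kwargs": {
  "targets": "0 0 0 0;0 0 0 0;0 0 0 0;0 0 0 0;0 0 0 0;0 0 0 0;0 0 0 0;0 0 0 0",
  "claw": 0.8
}}

```text
time_s: 5.65
tcp_pos: [0.5278, -0.2071, 0.0275]
ee_rot: [[-1.0, 0.011, -0.0], [0.011, 1.0, 0.0], [0.0, 0.0, -1.0]]
wrist_force: [-0.5, -0.2, 0.9]
gripper_width: 0.158
gripper_force: 30.0
```

Emit:
{"fn": "step_arm", "kwargs": {
  "targets": "0 0 -2 0;0 0 -2 0;0 0 -2 0;0 0 -1 0;0 0 0 0;0 0 0 0"
}}

```text
time_s: 6.15
tcp_pos: [0.5276, -0.2069, 0.0972]
ee_rot: [[-1.0, 0.012, 0.0], [0.012, 1.0, 0.001], [-0.0, 0.001, -1.0]]
wrist_force: [0.2, -0.0, -1.8]
gripper_width: 0.157
gripper_force: 30.0
```

```bash
python3 - <<'E'
from h import *
import math
A=math.radians(183.5)
x,y=.5875+.050*math.cos(A),-.0435+.050*math.sin(A)
plan((x,y,.10,-176.5,1),(x,y,.037,-176.5,2))
E
```

```text
at [ 0.5276 -0.2069  0.0972] 179.3 J6 -85.6 F [ 0.2 -0.  -1.8] t 6.2
4 -0.20 4.01 -0.07 -1.0;-0.28 4.01 -0.07 -1.0;-0.35 4.00 -0.07 -1.0;-0.42 4.00 -0.07 -1.0
2 -0.00 0.00 3.15 -0.0;-0.00 0.00 3.15 -0.0
```

Cell held. I'll carry it over and lower it beside the foot.

Emit:
{"fn": "step_arm", "kwargs": {
  "targets": "-0.2 4 0 -1;-0.3 4 0 -1;-0.35 4 0 -1;-0.4 4 0 -1;0 0 0 0;0 0 3 0;0 0 2.6 0;0 0 0 0;0 0 0 0;0 0 0.3 0;0 0 0.3 0;0 0 0 0"
}}

```text
time_s: 7.15
tcp_pos: [0.5296, -0.0477, 0.034]
ee_rot: [[-0.998, -0.057, -0.019], [-0.057, 0.998, -0.002], [0.019, -0.001, -1.0]]
wrist_force: [-15.5, 3.4, 16.5]
gripper_width: 0.096
gripper_force: 15.3
```

```bash
python3 - <<'E'
from h import *
import math
A=math.radians(183.5); s=sense()
d=np.array(s["tcp_pos"][:2])-[.5875,-.0435]; print("radial",d@[math.cos(A),math.sin(A)],"tang",d@[-math.sin(A),math.cos(A)],s["tcp_pos"],yaw(s),s["wrist_force"])
w=cap("wrist","w4.png")
cv2.imwrite("pics/w4c.png",w["frame"][:290])
E
```

```text
radial 0.05809272146582486 tang 0.0006639341855385322 [ 0.52955617 -0.04770917  0.03398967] -176.70515680957195 [-15.54334809   3.35568572  16.50500224]
```

```bash
python3 - <<'E'
from h import *
t=cap("top"); s=cap("scene"); w=cv2.imread("pics/w4c.png")
a=cv2.resize(s["frame"][190:250,230:310],(400,300),interpolation=cv2.INTER_CUBIC)
b=cv2.resize(t["frame"][150:225,225:325],(400,300),interpolation=cv2.INTER_CUBIC)
cv2.imwrite("pics/m1.png",np.hstack([np.vstack([a,b]),np.vstack([cv2.resize(w,(400,227)),np.zeros((373,400,3),np.uint8)])]))
E
```

```text
(no output)
```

View pics/m1.png

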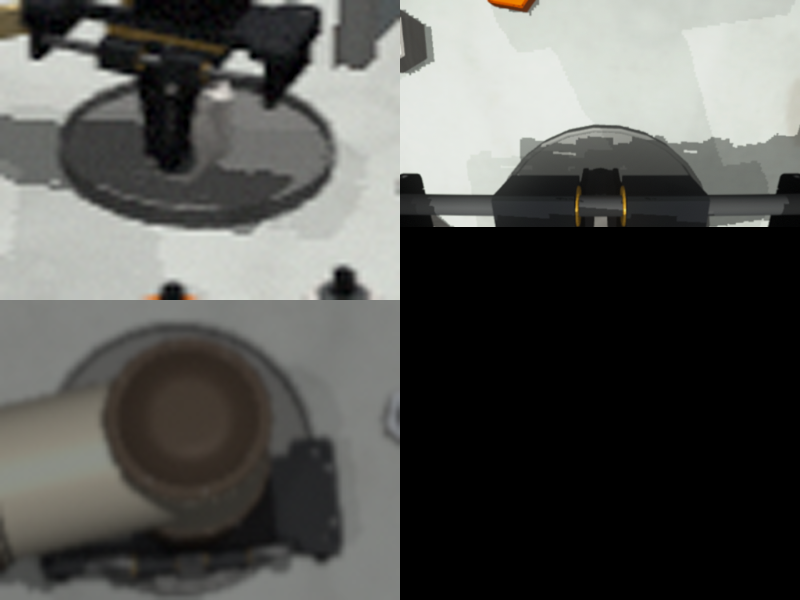

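The cell isn't visible in the tray. I'll lift straight up and check numerically where it went.

Emit:
{"fn": "step_arm", "kwargs": {
  "targets": "0 0 -0.5 0;0 0 -1.5 0;0 0 -3 0;0 0 -3 0;0 0 -3 0;0 0 -3 0;0 0 0 0;0 0 0 0;0 0 0 0"
}}

```text
time_s: 8.05
tcp_pos: [0.537, -0.047, 0.1739]
ee_rot: [[-0.998, -0.058, -0.003], [-0.058, 0.998, 0.0], [0.003, 0.0, -1.0]]
wrist_force: [0.1, -0.3, 0.3]
gripper_width: 0.089
gripper_force: 0.0
```

```bash
python3 - <<'E'
from h import *
s=sense(); print(s["tcp_pos"],s["wrist_force"],s["gripper_width"],s["gripper_force"],yaw(s))
sc=cap("scene");t=cap("top");w=cap("wrist","w5.png")
# scene dark knob blobs
for n,c,th in(("scene",sc,70),("wrist",w,150)):
    g=cv2.cvtColor(c["frame"],cv2.COLOR_BGR2GRAY)
    k,l,st,ce=cv2.connectedComponentsWithStats((g<th).astype(np.uint8),connectivity=4)
    for i in range(1,k):
        lo,hi=((12,45) if n=="scene" else (200,1500))
        if lo<=st[i,4]<=hi and ce[i][1]>190*(n=="scene"): print(n,ce[i].round(1),st[i,4],px2w(c,[ce[i]],.03)[0][:2].round(3))
a=cv2.resize(sc["frame"][180:280,225:385],(640,400),interpolation=cv2.INTER_CUBIC)
cv2.imwrite("pics/m2.png",np.vstack([a,np.hstack([cv2.resize(w["frame"],(267,200)),cv2.resize(t["frame"][140:260,225:425],(373,200))])]))
E
```

```text
[ 0.5370127  -0.04697353  0.17394511] [ 0.08741143 -0.2875974   0.29810029] 0.08871791608999305 0.0 -176.67057497894993
scene [ 93.5 193.2] 12 [0.419 0.625]
scene [353.3 199. ] 27 [ 0.829 -0.277]
scene [ 40.6 204.9] 19 [0.251 0.738]
scene [ 34.6 206.2] 14 [0.233 0.75 ]
scene [284.8 209.1] 33 [ 0.64  -0.079]
scene [ 43.1 213. ] 26 [0.212 0.679]
scene [162.5 218. ] 12 [0.386 0.27 ]
scene [317.  223.7] 22 [ 0.594 -0.218]
scene [420.6 223.1] 15 [ 0.761 -0.541]
scene [  3.1 226.7] 16 [0.073 0.732]
scene [434.4 227.1] 14 [ 0.755 -0.59 ]
scene [343.6 229.8] 26 [ 0.596 -0.312]
scene [392.2 236. ] 32 [ 0.63  -0.469]
scene [ 79.4 240. ] 20 [0.142 0.425]
scene [436.2 245.1] 33 [ 0.639 -0.612]
scene [330.5 243.4] 27 [ 0.497 -0.3  ]
scene [360.3 245. ] 29 [ 0.53  -0.388]
scene [298.4 246.8] 28 [ 0.432 -0.216]
scene [264.  249.6] 24 [ 0.369 -0.127]
scene [136.9 253.2] 17 [0.172 0.209]
scene [323.1 254.5] 31 [ 0.427 -0.3  ]
scene [145.5 257. ] 14 [0.168 0.173]
scene [351.9 262.7] 23 [ 0.424 -0.393]
scene [124.4 282.9] 29 [0.036 0.145]
scene [408.7 339.2] 35 [ 0.169 -0.615]
scene [ 16.4 342.1] 14 [-0.284  0.225]
scene [439.9 350.4] 14 [ 0.162 -0.693]
scene [445.8 351.6] 20 [ 0.163 -0.707]
scene [461.6 356.1] 18 [ 0.163 -0.745]
scene [ 99.1 378.1] 36 [-0.264 -0.031]
scene [ 10.2 381.9] 22 [-0.38   0.136]
wrist [204.5  29.2] 318 [ 0.398 -0.106]
wrist [188.7  13.4] 368 [ 0.385 -0.121]
wrist [35.8 56.7] 930 [ 0.43  -0.273]
wrist [11.  51.3] 735 [ 0.426 -0.298]
wrist [116.3  67.9] 599 [ 0.437 -0.192]
wrist [91.3 60.4] 879 [ 0.431 -0.217]
wrist [ 53.1 134.8] 308 [ 0.507 -0.264]
wrist [ 32.4 138.7] 687 [ 0.512 -0.287]
wrist [ 52.7 217.6] 300 [ 0.601 -0.276]
wrist [112.6 226.2] 546 [ 0.607 -0.207]
```

View pics/m2.png

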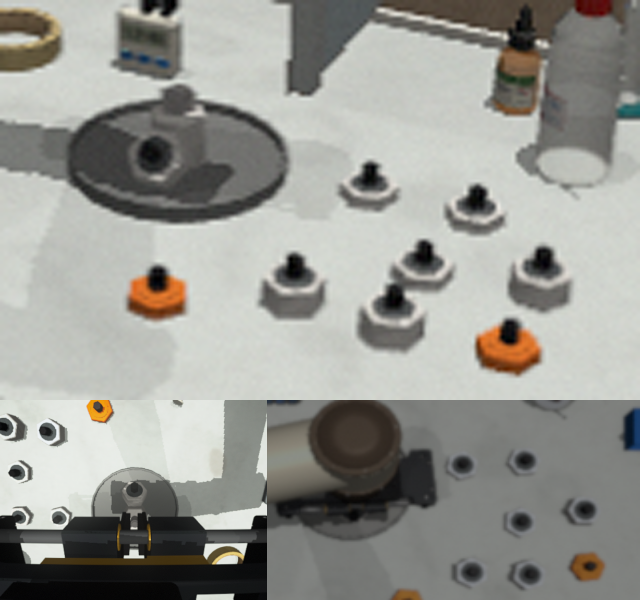

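T1 tipped over in the tray against the foot, with its knob facing the robot, so it was lowered onto the foot's edge. I'll re-measure the foot and the in-grip offset.

```bash
python3 - <<'E'
from h import *
R0=np.array([[-1,.011,0],[.011,1,0],[0,0,-1.]])
w=cap("wrist"); T=np.array(w["tool_from_camera"]); R=R0
print("tool_from_cam",T.round(4).tolist())
for f,tcp in(("w2.png",(.5312,-.2079,.1009)),("w3.png",(.5286,-.2071,.0887))):
    c=dict(w); c["frame"]=cv2.imread("pics/"+f); c["eye"]=R@T[:3,3]+np.array(tcp); c["rotation"]=R@T[:3,:3]
    for u in ([(130+250/2.,100+185/2.)] if f=="w2.png" else [(257,195)]):
        print(f,px2w(c,[u],.026)[0].round(4))
    # top face outline: use edge hexagon rows: near edge/far corners measured by eye in the crop
    e={"w2.png":[(200,180),(314,183),(228,123),(283,123),(220,232),(290,232)],"w3.png":[(195,195),(315,195),(225,136),(285,136)]}[f]
    print(px2w(c,[(130+a/2,100+b/2) for a,b in e],.026).round(4)[:,:2].tolist())
# foot: triangulate from bright hexagon in top0 and w1-era wrist value
t=cap("top"); t["frame"]=cv2.imread("pics/top0.png")
p=patch(t,.586,-.041,.054); g=cv2.cvtColor(p,cv2.COLOR_BGR2GRAY)
for th in(110,130,150):
    cs=cv2.findContours((g>th).astype(np.uint8),0,2)[0]; h=cv2.convexHull(max(cs,key=cv2.contourArea)); M=cv2.moments(h)
    print("foot top-cam",th,.586+(M["m10"]/M["m00"]-140)*.00025,-.041+(M["m01"]/M["m00"]-140)*.00025,M["m00"]*.0625,hexyaw(p,.035,.016,.028)[0])
E
```

```text
tool_from_cam [[0.0016, -0.9614, -0.275, 0.0755], [1.0, 0.002, -0.0013, -0.0003], [0.0018, -0.275, 0.9614, -0.1634], [0.0, 0.0, 0.0, 1.0]]
w2.png [ 0.5304 -0.2098  0.026 ]
[[0.528, -0.2308], [0.5297, -0.1828], [0.5037, -0.2185], [0.5039, -0.1959], [0.5515, -0.2229], [0.5518, -0.1927]]
w3.png [ 0.5261 -0.2072  0.026 ]
[[0.528, -0.231], [0.5284, -0.1827], [0.5038, -0.2184], [0.504, -0.1949]]
foot top-cam 110 0.589115473235835 -0.04118911314859257 1523.53125 3.1440446
foot top-cam 130 0.5802030008082985 -0.0463355786070322 463.9375 3.1440446Traceback (most recent call last):
  File "<stdin>", line 16, in <module>
ValueError: max() iterable argument is empty
```

```bash
python3 - <<'E'
from h import *
w=cv2.imread("pics/w5.png"); s=cap("scene")["frame"]
a=cv2.resize(w[130:250,190:325],(540,480),interpolation=cv2.INTER_CUBIC)
b=cv2.resize(s[195:240,240:300],(240,180),interpolation=cv2.INTER_CUBIC)
z=np.zeros((480,250,3),np.uint8); z[:180,10:]=b
cv2.imwrite("pics/m3.png",np.hstack([a,z]))
E
```

```text
(no output)
```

View pics/m3.png

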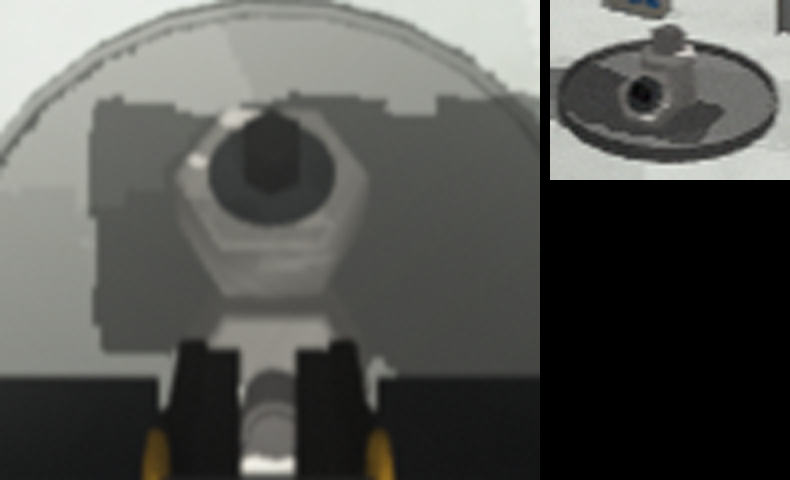

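The picture shows T1 leaning about 40° with its knob toward the robot, its bottom edge wedged on the foot's wall (crop 270,200). Pulling it away from the foot should drop it upright. First I'll measure the foot edge from this near view.

```bash
python3 - <<'E'
from h import *
c=cap("wrist","w6.png")
f=lambda a,b:(190+a/4,130+b/4)
print("foot -x edge",px2w(c,[f(220,318),f(330,318),f(275,318)],.054).round(4).tolist())
print("column tip",px2w(c,[f(270,435)],.078).round(4))
print("cell lower edge on foot?",px2w(c,[f(275,298)],.03).round(4).tolist())
for z in(.03,.04,.05): print("knob tip",z,px2w(c,[f(270,125)],z)[0].round(4),"knob base",px2w(c,[f(270,180)],z)[0].round(4))
print("top corners",px2w(c,[f(178,180),f(368,180)],.035).round(4).tolist())
plan((.500,-.047,.10,-176.5,1))
E
```

```text
foot -x edge [[0.5696, -0.0576, 0.054], [0.5679, -0.0295, 0.054], [0.5688, -0.0435, 0.054]]
column tip [[ 0.5898 -0.0435  0.078 ]]
cell lower edge on foot? [[0.5719, -0.0432, 0.03]]
knob tip 0.03 [ 0.5236 -0.0475  0.03  ] knob base [ 0.5385 -0.0466  0.03  ]
knob tip 0.04 [ 0.5216 -0.0477  0.04  ] knob base [ 0.5361 -0.0468  0.04  ]
knob tip 0.05 [ 0.5196 -0.0478  0.05  ] knob base [ 0.5336 -0.047   0.05  ]
top corners [[0.5388, -0.0709, 0.035], [0.5357, -0.0209, 0.035]]
at [ 0.5377 -0.047   0.1746] -176.6 J6 -98.9 F [ 0.8 -0.3  0.7] t 8.4
3 1.26 0.07 2.49 -0.0;1.26 0.07 2.49 -0.0;1.26 0.07 2.49 -0.0
```

Foot centre refined to about (0.589,-0.0435). I'll grip the leaning knob gently and draw the cell away from the foot.

Emit:
{"fn": "step_arm", "kwargs": {
  "targets": "0.9 0.05 2 0;0.9 0.05 2 0;0 0 2.5 0;0 0 2.5 0;0 0 2.5 0;0 0 1 0;0 0 1 0;0 0 0 0;0 0 0 0",
  "claw": 3.2
}}

```text
time_s: 9.15
tcp_pos: [0.5205, -0.047, 0.0408]
ee_rot: [[-0.998, -0.059, 0.001], [-0.059, 0.998, -0.0], [-0.001, -0.0, -1.0]]
wrist_force: [1.1, 0.7, 0.2]
gripper_width: 0.365
gripper_force: 0.0
```

Emit:
{"fn": "step_arm", "kwargs": {
  "targets": "0 0 0 0;0 0 0 0;0 0 0 0;0 0 0 0;0 0 0 0;0 0 0 0;0 0 0 0;0 0 0 0",
  "claw": 0.8
}}

```text
time_s: 9.82
tcp_pos: [0.5203, -0.047, 0.041]
ee_rot: [[-0.998, -0.059, 0.001], [-0.059, 0.998, -0.0], [-0.001, -0.0, -1.0]]
wrist_force: [-1.1, -0.7, 4.9]
gripper_width: 0.153
gripper_force: 30.0
```

Emit:
{"fn": "step_arm", "kwargs": {
  "targets": "0.4 0 -0.2 0;0.5 0 -0.2 0;0.5 0 0 0;0.5 0 0 0;0 0 0 0;0 0 0 0"
}}

```text
time_s: 10.32
tcp_pos: [0.5004, -0.0481, 0.0443]
ee_rot: [[-0.998, -0.059, -0.001], [-0.059, 0.998, -0.0], [0.001, -0.0, -1.0]]
wrist_force: [0.2, -0.1, -2.2]
gripper_width: 0.155
gripper_force: 30.0
```

```bash
python3 - <<'E'
from h import *
s=sense(); print(s["tcp_pos"],s["wrist_force"],s["gripper_width"])
c=cap("scene"); b=c["frame"][195:245,235:300]; cv2.imwrite("pics/s7.png",b)
g=cv2.cvtColor(b,cv2.COLOR_BGR2GRAY); print((g[10:45:2,5:50:2]//10).tolist())
E
```

```text
[ 0.50040924 -0.04813802  0.04434556] [ 0.20970563 -0.08105746 -2.1957029 ] 0.15498492208980635
[[20, 20, 20, 16, 6, 1, 2, 0, 1, 4, 2, 2, 1, 2, 8, 9, 8, 9, 11, 11, 0, 0, 1], [20, 20, 20, 20, 20, 18, 12, 2, 1, 1, 2, 2, 1, 3, 6, 5, 3, 4, 5, 3, 0, 1, 0], [20, 20, 20, 20, 13, 6, 4, 0, 0, 3, 12, 3, 1, 4, 20, 20, 20, 20, 14, 7, 0, 1, 4], [20, 20, 18, 7, 6, 11, 10, 1, 1, 2, 9, 0, 0, 4, 11, 16, 12, 9, 11, 9, 2, 8, 12], [19, 19, 8, 8, 12, 12, 12, 0, 1, 4, 9, 0, 1, 7, 9, 9, 10, 10, 11, 12, 9, 12, 12], [20, 14, 8, 12, 12, 12, 12, 5, 0, 2, 9, 0, 2, 8, 9, 10, 10, 10, 11, 12, 12, 12, 12], [18, 7, 11, 11, 11, 11, 11, 6, 1, 1, 2, 0, 1, 10, 9, 10, 10, 9, 10, 11, 12, 12, 12], [10, 6, 6, 6, 6, 6, 6, 4, 1, 2, 1, 0, 0, 9, 9, 10, 10, 9, 10, 11, 12, 12, 12], [10, 5, 5, 6, 6, 6, 6, 3, 1, 3, 1, 1, 1, 10, 9, 10, 9, 9, 11, 11, 11, 11, 11], [10, 6, 5, 6, 6, 6, 6, 6, 9, 4, 3, 0, 6, 10, 8, 10, 11, 11, 11, 11, 11, 11, 11], [10, 9, 4, 5, 6, 5, 6, 6, 9, 9, 8, 9, 10, 8, 7, 11, 11, 11, 11, 11, 11, 11, 11], [10, 10, 8, 5, 4, 5, 6, 6, 6, 7, 8, 9, 8, 7, 6, 6, 11, 11, 11, 11, 11, 11, 11], [10, 10, 10, 9, 4, 4, 4, 5, 5, 6, 6, 6, 6, 5, 6, 6, 6, 6, 6, 6, 6, 6, 9], [10, 10, 10, 10, 11, 7, 5, 4, 4, 4, 4, 5, 5, 6, 6, 6, 6, 5, 5, 5, 4, 5, 5], [16, 11, 11, 10, 11, 11, 11, 8, 6, 5, 5, 4, 5, 5, 5, 5, 4, 5, 5, 4, 5, 6, 10], [19, 19, 19, 19, 19, 19, 16, 10, 11, 12, 10, 10, 9, 7, 6, 6, 6, 7, 8, 10, 10, 19, 19], [19, 19, 19, 19, 19, 19, 19, 19, 19, 12, 12, 13, 13, 12, 16, 10, 10, 11, 10, 11, 19, 18, 18], [19, 19, 19, 19, 19, 19, 19, 19, 19, 21, 21, 21, 21, 21, 21, 13, 12, 12, 12, 20, 20, 19, 18]]
```

Emit:
{"fn": "step_arm", "kwargs": {
  "targets": "0 0 0.2 0;0 0 0.2 0;-0.3 0 0.05 0;-0.3 0 0.05 0;-0.4 0 0.05 0;-0.4 0 0.1 0;-0.4 0 0.1 0;0 0 0 0"
}}

```text
time_s: 11.03
tcp_pos: [0.5226, -0.0469, 0.0399]
ee_rot: [[-0.998, -0.061, 0.007], [-0.061, 0.998, -0.0], [-0.007, -0.001, -1.0]]
wrist_force: [-1.8, -0.6, 14.6]
gripper_width: 0.152
gripper_force: 30.0
```

Emit:
{"fn": "step_arm", "kwargs": {
  "targets": "0 0 0 0;0 0 0 0;0 0 0 0;0 0 0 0;0 0 0 0;0 0 0 0;0 0 0 0;0 0 0 0",
  "claw": 3.6
}}

```text
time_s: 11.7
tcp_pos: [0.5189, -0.0471, 0.0368]
ee_rot: [[-0.998, -0.059, -0.0], [-0.059, 0.998, -0.0], [0.0, -0.0, -1.0]]
wrist_force: [-0.2, 0.5, -0.8]
gripper_width: 0.416
gripper_force: 0.0
```

Emit:
{"fn": "step_arm", "kwargs": {
  "targets": "0 0 -1 0;0 0 -2 0;0 0 -3 0;0 0 -3 0;0 0 -3 0;-1.5 0 -2 0;-2 0 -1 0;-2 0 0 0;-2 0 0 0;0 0 0 0;0 0 0 0;0 0 0 0"
}}

```text
time_s: 12.7
tcp_pos: [0.5931, -0.0427, 0.187]
ee_rot: [[-0.998, -0.058, -0.001], [-0.058, 0.998, 0.0], [0.001, 0.0, -1.0]]
wrist_force: [-0.3, 0.3, 0.6]
gripper_width: 0.413
gripper_force: 0.0
```

```bash
cat >> h.py <<'E'
def ring(c,x,y,z,th=None,R=.03,save=None):
    """dark ring+knob on a cell's top face at height z: centre, area mm2 (pi*16^2=804?), aspect, yaw of hexagon"""
    p=patch(c,x,y,z,R); g=cv2.cvtColor(p,cv2.COLOR_BGR2GRAY); s=2*R/280*1000
    if save: cv2.imwrite("pics/"+save,p)
    k=th or cv2.threshold(g,0,255,cv2.THRESH_OTSU)[0]
    cs=[q for q in cv2.findContours((g<k).astype(np.uint8),0,2)[0] if cv2.contourArea(q)*s*s>150]
    q=min(cs,key=lambda q:np.hypot(*(np.mean(cv2.minEnclosingCircle(q)[0])-140,0)))
    e=cv2.fitEllipse(cv2.convexHull(q)); X=x+(e[0][0]-140)*s/1000; Y=y+(e[0][1]-140)*s/1000
    pp=patch(c,X,Y,z,.035)
    return (round(X,4),round(Y,4)),np.round(np.array(e[1])*s,1),np.round(hexyaw(pp,.035,.019,.028),2),k
E
python3 - <<'E'
from h import *
s=sense(); print(s["tcp_pos"],s["wrist_force"],s["gripper_width"])
c=cap("wrist","w8.png")
print(w2px(c,[[.53,-.047,.032]]))
for th in(None,60,90): 
    try: print(ring(c,.53,-.047,.032,th))
    except Exception as e: print(e)
E
```

```text
[ 0.59305314 -0.04274269  0.18697447] [-0.30748231  0.33550609  0.58253625] 0.41330586681802917
[[256.72937415 113.02362064]]
((0.541, -0.0464), array([31.8, 31.9]), array([3.34, 0.69], dtype=float32), 153.0)
min() iterable argument is empty
((0.5423, -0.0455), array([16.5, 18.3]), array([3.21, 0.69], dtype=float32), 90)
```

The ring reads as a true circle (31.8 × 31.9 mm) with hexagon yaw 3.3°, so T1 now stands upright at (0.541,-0.046) in the right slot. I'll grip it again and slide it home against the foot.

Emit:
{"fn": "step_arm", "kwargs": {
  "targets": "1.3 0.1 2 0;1.3 0.05 2 0;1.3 0.05 2 0;1.3 0 2 0;0 0 2 0;0 0 2 0;0 0 2 0;0 0 1 0;0 0 0.4 0;0 0 0 0",
  "claw": 3.2
}}

```text
time_s: 13.58
tcp_pos: [0.5412, -0.0438, 0.0333]
ee_rot: [[-0.998, -0.059, -0.001], [-0.059, 0.998, -0.0], [0.001, -0.0, -1.0]]
wrist_force: [0.5, 0.0, 0.9]
gripper_width: 0.368
gripper_force: 0.0
```

Emit:
{"fn": "step_arm", "kwargs": {
  "targets": "0 0 0 0;0 0 0 0;0 0 0 0;0 0 0 0;0 0 0 0;0 0 0 0;0 0 0 0;0 0 0 0",
  "claw": 0.8
}}

```text
time_s: 14.25
tcp_pos: [0.5422, -0.0438, 0.0335]
ee_rot: [[-0.998, -0.059, 0.001], [-0.059, 0.998, -0.0], [-0.001, -0.0, -1.0]]
wrist_force: [-0.2, -0.8, 5.5]
gripper_width: 0.155
gripper_force: 30.0
```

Emit:
{"fn": "step_arm", "kwargs": {
  "targets": "-0.1 0 0 0;-0.1 0 0 0;-0.1 0 0 0;-0.1 0 0 0;0 0 0 0;0 0 0 0"
}}

```text
time_s: 14.75
tcp_pos: [0.5425, -0.0438, 0.0336]
ee_rot: [[-0.998, -0.058, -0.007], [-0.058, 0.998, -0.001], [0.007, -0.0, -1.0]]
wrist_force: [-7.8, 1.3, 13.6]
gripper_width: 0.153
gripper_force: 30.0
```

Contact with the foot is felt (-8 N). I'll unload, release, rise, and go to T4.

Emit:
{"fn": "step_arm", "kwargs": {
  "targets": "0.2 0 -0.05 0;0.1 0 0 0;0 0 0 0"
}}

```text
time_s: 15.0
tcp_pos: [0.5422, -0.0437, 0.0335]
ee_rot: [[-0.998, -0.058, -0.001], [-0.058, 0.998, -0.0], [0.001, -0.0, -1.0]]
wrist_force: [-2.1, 0.3, 5.5]
gripper_width: 0.153
gripper_force: 30.0
```

Emit:
{"fn": "step_arm", "kwargs": {
  "targets": "0 0 0 0;0 0 0 0;0 0 0 0;0 0 0 0;0 0 0 0;0 0 -1 0;0 0 -2 0;0 0 -3 0;0 0 -3 0;0 0 -3 0;0 0 0 0",
  "claw": 3
}}

```text
time_s: 15.92
tcp_pos: [0.547, -0.0435, 0.1609]
ee_rot: [[-0.998, -0.06, 0.014], [-0.06, 0.998, 0.001], [-0.014, -0.0, -1.0]]
wrist_force: [1.0, 0.0, -0.3]
gripper_width: 0.343
gripper_force: 0.0
```

```bash
python3 - <<'E'
from h import *
plan((.47,-.297,.17,-102,1))
E
```

```text
at [ 0.547  -0.0435  0.1609] -176.6 J6 -99.1 F [ 1.   0.  -0.3] t 15.9
11 0.84 -2.26 -0.08 -6.8;1.10 -2.14 -0.08 -6.8;1.34 -2.00 -0.08 -6.8;1.57 -1.83 -0.08 -6.8;1.77 -1.63 -0.08 -6.8;1.95 -1.41 -0.08 -6.8;2.11 -1.17 -0.08 -6.8;2.23 -0.91 -0.08 -6.8;2.32 -0.64 -0.08 -6.8;2.38 -0.36 -0.08 -6.8;2.41 -0.08 -0.08 -6.8
```

```bash
python3 - <<'E'
from h import *
plan((.438,-.24,.15,-102,1))
E
```

```text
at [ 0.547  -0.0435  0.1609] -176.6 J6 -99.1 F [ 1.   0.  -0.3] t 15.9
11 1.10 -1.72 0.10 -6.8;1.29 -1.58 0.10 -6.8;1.47 -1.42 0.10 -6.8;1.63 -1.24 0.10 -6.8;1.76 -1.03 0.10 -6.8;1.87 -0.82 0.10 -6.8;1.95 -0.59 0.10 -6.8;2.01 -0.36 0.10 -6.8;2.04 -0.12 0.10 -6.8;2.04 0.12 0.10 -6.8;2.01 0.36 0.10 -6.8
```

Emit:
{"fn": "step_arm", "kwargs": {
  "targets": "1.1 -1.7 0.1 -6.8;1.3 -1.6 0.1 -6.8;1.5 -1.4 0.1 -6.8;1.6 -1.2 0.1 -6.8;1.75 -1.0 0.1 -6.8;1.9 -0.8 0.1 -6.8;1.95 -0.6 0.1 -6.8;2 -0.35 0.1 -6.8;2.05 -0.1 0.1 -6.8;2.05 0.1 0.1 -6.8;2 0.35 0.1 -6.8;0 0 0 0"
}}

```text
time_s: 16.92
tcp_pos: [0.4318, -0.2411, 0.1427]
ee_rot: [[-0.205, -0.979, -0.0], [-0.979, 0.205, -0.0], [0.0, 0.0, -1.0]]
wrist_force: [0.4, -0.5, 0.6]
gripper_width: 0.349
gripper_force: 0.0
```

Emit:
{"fn": "step_arm", "kwargs": {
  "targets": "0 0 0 0;0 0 0 0;0 0 0 0"
}}

```text
time_s: 17.17
tcp_pos: [0.4339, -0.2388, 0.1427]
ee_rot: [[-0.206, -0.979, 0.001], [-0.979, 0.206, -0.0], [-0.0, -0.001, -1.0]]
wrist_force: [-0.6, 0.7, 0.1]
gripper_width: 0.343
gripper_force: 0.0
```

```bash
python3 - <<'E'
from h import *
c=cap("wrist","w9.png"); r4=ring(c,.426,-.299,.026); print(r4)
x,y=r4[0]; a=float(r4[2][0]); yw=min([a+60*k for k in range(-6,6)],key=lambda v:abs(v+110)); print(yw)
plan((x,y,.08,yw,1),(x,y,.027,yw,3))
E
```

```text
((0.4253, -0.3015), array([32.7, 32.9]), array([16.93,  0.48], dtype=float32), 164.0)
-103.06999969482422
at [ 0.4339 -0.2387  0.1427] -101.8 J6 -1.8 F [-0.3  0.3 -0.4] t 17.2
3 2.11 -0.15 2.09 0.4;2.11 -0.16 2.09 0.4;2.11 -0.18 2.09 0.4
3 -0.00 0.00 1.77 -0.0;-0.00 0.00 1.77 -0.0;-0.00 0.00 1.77 -0.0
```

Emit:
{"fn": "step_arm", "kwargs": {
  "targets": "2.1 -0.15 2.1 0.4;2.1 -0.15 2.1 0.4;2.1 -0.2 2.1 0.4;0 0 1.8 0;0 0 1.8 0;0 0 1.7 0;0 0 0 0;0 0 0 0"
}}

```text
time_s: 17.88
tcp_pos: [0.4259, -0.3015, 0.0266]
ee_rot: [[-0.225, -0.974, 0.0], [-0.974, 0.225, -0.0], [0.0, -0.001, -1.0]]
wrist_force: [0.4, -0.1, 0.1]
gripper_width: 0.344
gripper_force: 0.0
```

Emit:
{"fn": "step_arm", "kwargs": {
  "targets": "0 0 0 0;0 0 0 0;0 0 0 0;0 0 0 0;0 0 0 0;0 0 0 0;0 0 0 0;0 0 0 0",
  "claw": 0.8
}}

```text
time_s: 18.55
tcp_pos: [0.425, -0.3019, 0.0265]
ee_rot: [[-0.226, -0.974, 0.0], [-0.974, 0.226, -0.0], [-0.0, -0.0, -1.0]]
wrist_force: [0.3, 1.5, 0.7]
gripper_width: 0.153
gripper_force: 30.0
```

Emit:
{"fn": "step_arm", "kwargs": {
  "targets": "0 0 -0.5 0;0 0 -1 0;0 0 -2 0;0 0 -2 0;0 0 -1 0;0 0 -0.5 0;0 0 0 0;0 0 0 0"
}}

```text
time_s: 19.22
tcp_pos: [0.4243, -0.3016, 0.0961]
ee_rot: [[-0.226, -0.974, -0.001], [-0.974, 0.226, 0.001], [-0.0, 0.001, -1.0]]
wrist_force: [-0.1, -1.4, -3.3]
gripper_width: 0.158
gripper_force: 30.0
```

```bash
python3 - <<'E'
from h import *
plan((.52,-.17,.097,-116.5,8),(.568,-.099,.097,-116.5,5),(.568,-.099,.037,-116.5,5))
E
```

```text
at [ 0.4243 -0.3016  0.0961] -103.1 J6 4.5 F [-0.1 -1.4 -3.3] t 19.2
8 -1.87 -0.79 -0.01 1.7;-1.90 -0.74 -0.01 1.7;-1.92 -0.68 -0.01 1.7;-1.94 -0.63 -0.01 1.7;-1.95 -0.57 -0.01 1.7;-1.97 -0.51 -0.01 1.7;-1.98 -0.45 -0.01 1.7;-2.00 -0.40 -0.01 1.7
5 -1.70 -0.23 -0.00 -0.0;-1.70 -0.23 -0.00 -0.0;-1.70 -0.23 -0.00 -0.0;-1.70 -0.23 -0.00 -0.0;-1.70 -0.23 -0.00 -0.0
5 -0.00 0.00 1.20 -0.0;-0.00 0.00 1.20 -0.0;-0.00 0.00 1.20 -0.0;-0.00 0.00 1.20 -0.0;-0.00 0.00 1.20 -0.0
```

Emit:
{"fn": "step_arm", "kwargs": {
  "targets": "-1 -0.4 0 1.7;-1.9 -0.75 0 1.7;-1.9 -0.7 0 1.7;-1.95 -0.6 0 1.7;-1.95 -0.55 0 1.7;-1.95 -0.5 0 1.7;-2 -0.45 0 1.7;-2 -0.4 0 1.5;-1.7 -0.4 0 0;-1.7 -0.2 0 0;-1.2 -0.2 0 0;0 0 0 0"
}}

```text
time_s: 20.22
tcp_pos: [0.5431, -0.1388, 0.0953]
ee_rot: [[-0.443, -0.896, -0.001], [-0.896, 0.443, 0.0], [0.001, 0.001, -1.0]]
wrist_force: [0.7, -0.2, -1.3]
gripper_width: 0.158
gripper_force: 30.0
```

```bash
python3 - <<'E'
from h import *
print(sense()["gripper_width"]); plan((.568,-.099,.097,-116.5,2),(.568,-.099,.037,-116.5,5))
E
```

```text
0.15756968773192723
at [ 0.5431 -0.1388  0.0953] -116.3 J6 -28.5 F [ 0.7 -0.2 -1.3] t 20.2
2 -2.33 -0.24 -0.09 0.1;-2.33 -0.23 -0.09 0.1
5 -0.00 0.00 1.20 -0.0;-0.00 0.00 1.20 -0.0;-0.00 0.00 1.20 -0.0;-0.00 0.00 1.20 -0.0;-0.00 0.00 1.20 -0.0
```

Emit:
{"fn": "step_arm", "kwargs": {
  "targets": "-1.6 -0.15 0 0;-1.6 -0.15 0 0;-1.5 -0.15 0 0;0 0 0 0;0 0 1.2 0;0 0 1.2 0;0 0 1.2 0;0 0 1.2 0;0 0 0.8 0;0 0 0.4 0;0 0 0 0;0 0 0 0"
}}

```text
time_s: 21.22
tcp_pos: [0.5676, -0.1002, 0.0367]
ee_rot: [[-0.445, -0.895, 0.0], [-0.895, 0.445, -0.0], [0.0, -0.0, -1.0]]
wrist_force: [-0.1, 0.2, -2.0]
gripper_width: 0.156
gripper_force: 30.0
```

```bash
python3 - <<'E'
from h import *
print(sense()["gripper_width"]); plan((.568,-.099,.0328,-116.5,1),(.5674,-.083,.0328,-116.5,5))
E
```

```text
0.15588165500137446
at [ 0.5676 -0.1002  0.0367] -116.4 J6 -32.5 F [-0.1  0.2 -2. ] t 21.2
1 -0.13 0.02 0.39 0.1
5 -0.28 0.15 -0.00 -0.0;-0.28 0.15 -0.00 -0.0;-0.28 0.15 -0.00 -0.0;-0.28 0.15 -0.00 -0.0;-0.28 0.15 -0.00 -0.0
```

Emit:
{"fn": "step_arm", "kwargs": {
  "targets": "0 0 0.2 0;0 0 0.2 0;-0.25 0.15 0 0;-0.25 0.15 0 0;-0.25 0.15 0 0;-0.25 0.15 0 0;-0.25 0.15 0 0;-0.25 0.15 0 0;0 0 0 0;0 0 0 0"
}}

```text
time_s: 22.05
tcp_pos: [0.5659, -0.0825, 0.0325]
ee_rot: [[-0.445, -0.896, 0.0], [-0.896, 0.445, 0.0], [-0.0, -0.0, -1.0]]
wrist_force: [0.8, 0.2, -0.7]
gripper_width: 0.157
gripper_force: 30.0
```

Emit:
{"fn": "step_arm", "kwargs": {
  "targets": "-0.1 0.05 0 0;-0.1 0.05 0 0;-0.1 0.05 0 0;0 0 0 0;0 0 0 0"
}}

```text
time_s: 22.47
tcp_pos: [0.5656, -0.081, 0.0327]
ee_rot: [[-0.445, -0.895, -0.001], [-0.895, 0.445, -0.002], [0.002, -0.0, -1.0]]
wrist_force: [-0.8, -6.5, -1.1]
gripper_width: 0.159
gripper_force: 31.1
```

Both contacts are felt, so I'll unload, release, and move to T2.

Emit:
{"fn": "step_arm", "kwargs": {
  "targets": "0.2 -0.1 0 0;0 0 0 0;0 0 0 0"
}}

```text
time_s: 22.72
tcp_pos: [0.566, -0.0816, 0.0325]
ee_rot: [[-0.446, -0.895, 0.0], [-0.895, 0.446, 0.0], [-0.0, -0.0, -1.0]]
wrist_force: [0.2, -0.1, -1.2]
gripper_width: 0.154
gripper_force: 30.0
```

Emit:
{"fn": "step_arm", "kwargs": {
  "targets": "0 0 0 0;0 0 0 0;0 0 0 0;0 0 0 0;0 0 0 0;0 0 -1 0;0 0 -2 0;0 0 -3 0;0 0 -3 0;0 0 -3 0;0 0 0 0",
  "claw": 3
}}

```text
time_s: 23.63
tcp_pos: [0.5701, -0.0818, 0.1603]
ee_rot: [[-0.444, -0.896, 0.014], [-0.896, 0.444, -0.001], [-0.006, -0.013, -1.0]]
wrist_force: [0.3, -0.1, 1.0]
gripper_width: 0.344
gripper_force: 0.0
```

```bash
python3 - <<'E'
from h import *
import math
a=math.radians(-62.8)
plan((.529-.06*math.cos(a),-.390-.06*math.sin(a),.145,-62.8,1))
E
```

```text
at [ 0.5701 -0.0818  0.1603] -116.3 J6 -34.5 F [ 0.3 -0.1  1. ] t 23.6
8 3.23 -0.65 0.19 -6.7;3.29 -0.26 0.19 -6.7;3.30 0.12 0.19 -6.7;3.26 0.50 0.19 -6.7;3.18 0.88 0.19 -6.7;3.05 1.24 0.19 -6.7;2.89 1.59 0.19 -6.7;2.68 1.92 0.19 -6.7
```

Emit:
{"fn": "step_arm", "kwargs": {
  "targets": "3.2 -0.65 0.2 -6.7;3.3 -0.25 0.2 -6.7;3.3 0.1 0.2 -6.7;3.25 0.5 0.2 -6.7;3.2 0.9 0.2 -6.7;3.05 1.25 0.2 -6.7;2.9 1.6 0.2 -6.7;2.7 1.9 0.2 -6.7;0 0 0 0;0 0 0 0;0 0 0 0;0 0 0 0"
}}

```text
time_s: 24.63
tcp_pos: [0.4975, -0.3358, 0.1368]
ee_rot: [[0.457, -0.89, 0.0], [-0.89, -0.457, -0.0], [0.0, -0.0, -1.0]]
wrist_force: [0.0, 0.6, 0.6]
gripper_width: 0.344
gripper_force: 0.0
```

```bash
python3 - <<'E'
from h import *
c=cap("wrist","w10.png"); r4=ring(c,.529,-.390,.026); print(r4)
x,y=r4[0]; a=float(r4[2][0]); yw=min([a+60*k for k in range(-6,6)],key=lambda v:abs(v+60)); print(yw)
plan((x,y,.08,yw,1),(x,y,.0265,yw,3))
E
```

```text
((0.5294, -0.3898), array([32.5, 32.7]), array([-2.27,  0.56], dtype=float32), 165.0)
-62.269999980926514
at [ 0.4977 -0.3356  0.1368] -62.8 J6 45.8 F [-0.5  0.8  0.2] t 24.7
3 2.09 -0.11 1.89 -0.2;2.09 -0.11 1.89 -0.2;2.09 -0.10 1.89 -0.2
3 0.00 -0.00 1.78 -0.0;0.00 -0.00 1.78 -0.0;0.00 -0.00 1.78 -0.0
```

Emit:
{"fn": "step_arm", "kwargs": {
  "targets": "2.1 -0.1 1.9 -0.2;2.1 -0.1 1.9 -0.2;2.1 -0.1 1.9 -0.1;0 0 1.8 0;0 0 1.8 0;0 0 1.7 0;0 0 0 0;0 0 0 0"
}}

```text
time_s: 25.35
tcp_pos: [0.5299, -0.39, 0.0269]
ee_rot: [[0.466, -0.885, 0.001], [-0.885, -0.466, -0.0], [0.001, -0.0, -1.0]]
wrist_force: [-1.0, -0.2, 0.2]
gripper_width: 0.344
gripper_force: 0.0
```

Emit:
{"fn": "step_arm", "kwargs": {
  "targets": "0 0 0 0;0 0 0 0;0 0 0 0;0 0 0 0;0 0 0 0;0 0 0 0;0 0 0 0;0 0 0 0",
  "claw": 0.8
}}

```text
time_s: 26.02
tcp_pos: [0.529, -0.3911, 0.0266]
ee_rot: [[0.464, -0.886, 0.0], [-0.886, -0.464, -0.0], [0.0, -0.0, -1.0]]
wrist_force: [1.6, 1.0, 0.7]
gripper_width: 0.159
gripper_force: 30.0
```

Emit:
{"fn": "step_arm", "kwargs": {
  "targets": "0 0 -0.5 0;0 0 -1 0;0 0 -2 0;0 0 -2 0;0 0 -1 0;0 0 -0.5 0;0 0 0 0;0 0 0 0"
}}

```text
time_s: 26.68
tcp_pos: [0.5282, -0.3908, 0.0959]
ee_rot: [[0.464, -0.886, -0.001], [-0.886, -0.464, 0.001], [-0.001, 0.0, -1.0]]
wrist_force: [-0.8, -0.7, -1.6]
gripper_width: 0.156
gripper_force: 30.0
```

```bash
python3 - <<'E'
from h import *
print(sense()["gripper_width"]); plan((.600,-.16,.097,-56.5,11),(.621,-.084,.097,-56.5,5))
E
```

```text
0.15618696423433154
at [ 0.5282 -0.3908  0.0959] -62.4 J6 50.1 F [-0.8 -0.7 -1.6] t 26.7
11 -1.56 -1.55 -0.01 -0.5;-1.54 -1.57 -0.01 -0.5;-1.53 -1.58 -0.01 -0.5;-1.51 -1.59 -0.01 -0.5;-1.50 -1.61 -0.01 -0.5;-1.48 -1.62 -0.01 -0.5;-1.47 -1.64 -0.01 -0.5;-1.45 -1.65 -0.01 -0.5;-1.44 -1.66 -0.01 -0.5;-1.42 -1.68 -0.01 -0.5;-1.41 -1.69 -0.01 -0.5
5 -1.04 -1.19 -0.00 -0.0;-1.04 -1.19 -0.00 -0.0;-1.04 -1.19 -0.00 -0.0;-1.04 -1.19 -0.00 -0.0;-1.04 -1.19 -0.00 -0.0
```

Emit:
{"fn": "step_arm", "kwargs": {
  "targets": "-0.8 -0.8 0 -0.5;-1.5 -1.5 0 -0.5;-1.5 -1.6 0 -0.5;-1.5 -1.6 0 -0.5;-1.5 -1.6 0 -0.5;-1.5 -1.6 0 -0.5;-1.5 -1.6 0 -0.5;-1.5 -1.6 0 -0.5;-1.5 -1.6 0 -0.5;-1.5 -1.6 0 -0.7;-1.4 -1.6 0 -0.7;-0.8 -0.9 0 0"
}}

```text
time_s: 27.68
tcp_pos: [0.5968, -0.157, 0.0952]
ee_rot: [[0.555, -0.832, -0.002], [-0.832, -0.555, 0.0], [-0.002, 0.002, -1.0]]
wrist_force: [0.1, -1.0, -2.2]
gripper_width: 0.152
gripper_force: 30.0
```

```bash
python3 - <<'E'
from h import *
print(sense()["gripper_width"]); plan((.621,-.084,.097,-56.5,5),(.621,-.084,.037,-56.5,5))
E
```

```text
0.15221872181006119
at [ 0.5968 -0.157   0.0952] -56.3 J6 33.5 F [ 0.1 -1.  -2.2] t 27.7
5 -0.95 -1.21 -0.04 0.0;-0.95 -1.21 -0.04 0.0;-0.95 -1.21 -0.04 0.0;-0.95 -1.21 -0.04 0.0;-0.95 -1.21 -0.04 0.0
5 0.00 -0.00 1.20 -0.0;0.00 -0.00 1.20 -0.0;0.00 -0.00 1.20 -0.0;0.00 -0.00 1.20 -0.0;0.00 -0.00 1.20 -0.0
```

Emit:
{"fn": "step_arm", "kwargs": {
  "targets": "-0.9 -1.2 0 0;-0.9 -1.2 0 0;-0.9 -1.1 0 0;-0.9 -1.1 0 0;-0.6 -0.8 0 0;0 0 0 0;0 0 0 0;0 0 1.0 0;0 0 1.0 0;0 0 0.5 0;0 0 0 0;0 0 0 0"
}}

```text
time_s: 28.68
tcp_pos: [0.6181, -0.0954, 0.0705]
ee_rot: [[0.552, -0.834, -0.002], [-0.834, -0.552, -0.0], [-0.001, 0.002, -1.0]]
wrist_force: [0.1, 0.3, -1.3]
gripper_width: 0.16
gripper_force: 30.0
```

```bash
python3 - <<'E'
from h import *
print(sense()["gripper_width"]); plan((.621,-.084,.037,-56.5,4),(.610,-.0787,.0325,-56.5,5))
E
```

```text
0.1604799465308337
at [ 0.6181 -0.0954  0.0705] -56.5 J6 27.5 F [ 0.1  0.3 -1.3] t 28.7
4 -0.20 -0.22 0.84 0.0;-0.20 -0.22 0.84 0.0;-0.20 -0.22 0.84 0.0;-0.20 -0.22 0.84 0.0
5 -0.21 0.12 0.09 -0.0;-0.21 0.12 0.09 -0.0;-0.21 0.12 0.09 -0.0;-0.21 0.12 0.09 -0.0;-0.21 0.12 0.09 -0.0
```

Emit:
{"fn": "step_arm", "kwargs": {
  "targets": "-0.2 -0.2 0 0;-0.2 -0.2 0 0;-0.2 -0.2 0 0;-0.2 -0.2 0 0;0 0 0.8 0;0 0 0.8 0;0 0 0.8 0;0 0 0.8 0;0 0 0.3 0;0 0 0.25 0;0 0 0 0;0 0 0 0"
}}

```text
time_s: 29.68
tcp_pos: [0.6211, -0.0838, 0.034]
ee_rot: [[0.553, -0.833, 0.0], [-0.833, -0.553, -0.0], [0.0, -0.0, -1.0]]
wrist_force: [0.2, 0.4, -1.3]
gripper_width: 0.157
gripper_force: 30.0
```

Emit:
{"fn": "step_arm", "kwargs": {
  "targets": "-0.2 0.1 0 0;-0.2 0.1 0 0;-0.2 0.1 0 0;-0.2 0.1 0 0;-0.2 0.1 0 0;-0.1 0.05 0 0;-0.1 0.05 0 0;0 0 0 0;0 0 0 0"
}}

```text
time_s: 30.43
tcp_pos: [0.6136, -0.0792, 0.0351]
ee_rot: [[0.554, -0.833, 0.01], [-0.833, -0.554, -0.003], [0.007, -0.007, -1.0]]
wrist_force: [7.9, -10.4, -7.4]
gripper_width: 0.156
gripper_force: 32.9
```

Emit:
{"fn": "step_arm", "kwargs": {
  "targets": "0.3 0 0 0;0.1 0 0.1 0;0 0.2 0 0;0 0.2 0 0;0 0.2 0 0;0 0 0 0;0 0 0 0"
}}

```text
time_s: 31.02
tcp_pos: [0.6075, -0.0837, 0.0336]
ee_rot: [[0.553, -0.833, 0.002], [-0.833, -0.553, -0.0], [0.002, -0.002, -1.0]]
wrist_force: [4.6, -2.0, -1.2]
gripper_width: 0.154
gripper_force: 30.3
```

Emit:
{"fn": "step_arm", "kwargs": {
  "targets": "-0.2 0 0 0;-0.2 0 0 0;0 0 0 0;0 0 0 0"
}}

```text
time_s: 31.35
tcp_pos: [0.6073, -0.0832, 0.0341]
ee_rot: [[0.554, -0.833, 0.006], [-0.833, -0.554, -0.004], [0.006, -0.003, -1.0]]
wrist_force: [9.0, -13.3, -3.4]
gripper_width: 0.152
gripper_force: 33.0
```

Emit:
{"fn": "step_arm", "kwargs": {
  "targets": "0.3 0 0 0;0 -0.1 0 0;0 0 0 0;0 0 0 0"
}}

```text
time_s: 31.68
tcp_pos: [0.6069, -0.0839, 0.0335]
ee_rot: [[0.553, -0.833, -0.0], [-0.833, -0.553, -0.002], [0.002, 0.001, -1.0]]
wrist_force: [3.2, -8.1, -0.6]
gripper_width: 0.151
gripper_force: 30.7
```

Emit:
{"fn": "step_arm", "kwargs": {
  "targets": "0 0 0 0;0 0 0 0;0 0 0 0;0 0 0 0;0 0 0 0;0 0 -1 0;0 0 -2 0;0 0 -3 0;0 0 -3 0;0 0 -3 0;0 0 0 0",
  "claw": 3
}}

```text
time_s: 32.6
tcp_pos: [0.6109, -0.0824, 0.1612]
ee_rot: [[0.554, -0.832, 0.014], [-0.832, -0.554, -0.001], [0.008, -0.011, -1.0]]
wrist_force: [0.7, 0.2, 0.0]
gripper_width: 0.348
gripper_force: 0.0
```

```bash
python3 - <<'E'
from h import *
import math
for yw in(-35,-95): 
    a=math.radians(yw); plan((.430-.06*math.cos(a),-.218-.06*math.sin(a),.145,yw,1))
E
```

```text
at [ 0.6109 -0.0824  0.1612] -56.3 J6 26.2 F [0.7 0.2 0. ] t 32.6
7 -0.62 3.54 0.23 -3.0;-0.81 3.50 0.23 -3.0;-0.99 3.45 0.23 -3.0;-1.17 3.39 0.23 -3.0;-1.35 3.33 0.23 -3.0;-1.53 3.25 0.23 -3.0;-1.70 3.16 0.23 -3.0
at [ 0.6109 -0.0824  0.1612] -56.3 J6 26.2 F [0.7 0.2 0. ] t 32.6
6 -0.57 3.14 0.27 6.4;-0.21 3.18 0.27 6.4;0.14 3.19 0.27 6.4;0.50 3.15 0.27 6.4;0.85 3.07 0.27 6.4;1.19 2.96 0.27 6.4
```

Emit:
{"fn": "step_arm", "kwargs": {
  "targets": "-0.6 3.5 0.2 -3;-0.8 3.5 0.2 -3;-1 3.45 0.2 -3;-1.15 3.4 0.2 -3;-1.35 3.3 0.2 -3;-1.5 3.25 0.2 -3;-1.7 3.15 0.2 -3;0 0 0 0;0 0 0 0;0 0 0 0;0 0 0 0"
}}

```text
time_s: 33.52
tcp_pos: [0.3785, -0.1824, 0.1395]
ee_rot: [[0.815, -0.58, 0.002], [-0.58, -0.815, -0.0], [0.001, -0.001, -1.0]]
wrist_force: [0.8, 0.4, 0.1]
gripper_width: 0.346
gripper_force: 0.0
```

```bash
python3 - <<'E'
from h import *
c=cap("wrist","w11.png"); r4=ring(c,.430,-.218,.026); print(r4)
x,y=r4[0]; a=float(r4[2][0]); yw=min([a+60*k for k in range(-6,6)],key=lambda v:abs(v+35)); print(yw)
plan((x,y,.08,yw,1),(x,y,.0265,yw,3))
E
```

```text
((0.431, -0.2176), array([32.7, 32.7]), array([29.12,  0.62], dtype=float32), 170.0)
-30.8799991607666
at [ 0.3784 -0.1823  0.1393] -35.4 J6 57.9 F [ 0.8 -0.3  0.3] t 33.6
3 2.11 -0.06 1.98 -1.5;2.11 0.00 1.98 -1.5;2.11 0.06 1.98 -1.5
3 0.00 -0.00 1.78 -0.0;0.00 -0.00 1.78 -0.0;0.00 -0.00 1.78 -0.0
```

Emit:
{"fn": "step_arm", "kwargs": {
  "targets": "2.1 0 2 -1.4;2.1 0 2 -1.4;2.1 0 2 -1.4;0 0 1.8 0;0 0 1.8 0;0 0 1.7 0;0 0 0 0;0 0 0 0"
}}

```text
time_s: 34.23
tcp_pos: [0.4312, -0.2177, 0.0264]
ee_rot: [[0.856, -0.517, 0.0], [-0.517, -0.856, -0.001], [0.001, 0.0, -1.0]]
wrist_force: [-1.3, 0.8, 6.2]
gripper_width: 0.34
gripper_force: 3.0
```

Emit:
{"fn": "step_arm", "kwargs": {
  "targets": "0 0 0 0;0 0 0 0;0 0 0 0;0 0 0 0;0 0 0 0;0 0 0 0;0 0 0 0;0 0 0 0",
  "claw": 0.8
}}

```text
time_s: 34.9
tcp_pos: [0.4314, -0.2177, 0.0264]
ee_rot: [[0.855, -0.518, 0.003], [-0.518, -0.855, -0.001], [0.003, -0.001, -1.0]]
wrist_force: [2.9, 2.3, 4.9]
gripper_width: 0.152
gripper_force: 30.8
```

Emit:
{"fn": "step_arm", "kwargs": {
  "targets": "0 0 -0.5 0;0 0 -1 0;0 0 -2 0;0 0 -2 0;0 0 -1 0;0 0 -0.5 0;0 0 0 0;0 0 0 0"
}}

```text
time_s: 35.57
tcp_pos: [0.4284, -0.2175, 0.0951]
ee_rot: [[0.855, -0.519, -0.002], [-0.519, -0.855, 0.001], [-0.002, 0.0, -1.0]]
wrist_force: [-0.6, 0.1, -1.0]
gripper_width: 0.156
gripper_force: 30.3
```

```bash
python3 - <<'E'
from h import *
# slot 123.5: target F+44*(cos,sin)=(.5614,-.0053); bisector of 123.5 and T1->cell dir 63.5 = 93.5
print(sense()["gripper_width"]); plan((.50,-.05,.097,-56.5,10),(.5605,.009,.097,-56.5,5))
E
```

```text
0.15627333669323257
at [ 0.4284 -0.2175  0.0951] -31.3 J6 66.3 F [-0.6  0.1 -1. ] t 35.6
10 -0.26 -1.80 -0.02 2.5;-0.34 -1.79 -0.02 2.5;-0.42 -1.77 -0.02 2.5;-0.49 -1.75 -0.02 2.5;-0.57 -1.73 -0.02 2.5;-0.65 -1.70 -0.02 2.5;-0.72 -1.67 -0.02 2.5;-0.79 -1.64 -0.02 2.5;-0.86 -1.60 -0.02 2.5;-0.93 -1.56 -0.02 2.5
5 -0.32 -1.66 -0.00 -0.0;-0.32 -1.66 -0.00 -0.0;-0.32 -1.66 -0.00 -0.0;-0.32 -1.66 -0.00 -0.0;-0.32 -1.66 -0.00 -0.0
```

Emit:
{"fn": "step_arm", "kwargs": {
  "targets": "-0.2 -1 0 2.5;-0.35 -1.8 0 2.5;-0.4 -1.75 0 2.5;-0.5 -1.75 0 2.5;-0.55 -1.75 0 2.5;-0.65 -1.7 0 2.5;-0.7 -1.7 0 2.5;-0.8 -1.65 0 2.5;-0.85 -1.6 0 2.5;-0.9 -1.6 0 2.5;-0.3 -1.6 0 0;-0.3 -1 0 0"
}}

```text
time_s: 36.57
tcp_pos: [0.517, -0.0369, 0.0949]
ee_rot: [[0.557, -0.83, -0.001], [-0.83, -0.557, -0.0], [-0.0, 0.001, -1.0]]
wrist_force: [0.8, 0.1, -0.2]
gripper_width: 0.153
gripper_force: 30.3
```

```bash
python3 - <<'E'
from h import *
print(sense()["gripper_width"]); plan((.5605,.009,.097,-56.5,5),(.5605,.009,.0325,-56.5,5))
E
```

```text
0.15280427377991426
at [ 0.517  -0.0369  0.0949] -56.1 J6 20.0 F [ 0.8  0.1 -0.2] t 36.6
5 -0.28 -1.24 -0.04 0.1;-0.28 -1.23 -0.04 0.1;-0.28 -1.23 -0.04 0.1;-0.28 -1.23 -0.04 0.1;-0.28 -1.23 -0.04 0.1
5 0.00 -0.00 1.29 -0.0;0.00 -0.00 1.29 -0.0;0.00 -0.00 1.29 -0.0;0.00 -0.00 1.29 -0.0;0.00 -0.00 1.29 -0.0
```

Emit:
{"fn": "step_arm", "kwargs": {
  "targets": "-0.3 -1.2 0 0;-0.3 -1.2 0 0;-0.3 -1.2 0 0;-0.3 -1.1 0 0;-0.2 -0.8 0 0;0 0 0 0;0 0 1.2 0;0 0 1.2 0;0 0 1.2 0;0 0 1.2 0;0 0 0.7 0;0 0 0 0"
}}

```text
time_s: 37.57
tcp_pos: [0.5527, 0.0037, 0.0394]
ee_rot: [[0.555, -0.832, -0.004], [-0.832, -0.555, -0.001], [-0.001, 0.004, -1.0]]
wrist_force: [-0.7, -0.1, -0.8]
gripper_width: 0.156
gripper_force: 30.3
```

```bash
python3 - <<'E'
from h import *
print(sense()["gripper_width"]); plan((.561,.009,.0325,-56.5,2),(.5614,-.0053,.0325,-56.5,5))
E
```

```text
0.15601139054731164
at [0.5527 0.0037 0.0394] -56.3 J6 16.6 F [-0.7 -0.1 -0.8] t 37.6
2 0.01 -0.49 0.34 0.1;0.01 -0.49 0.34 0.1
5 0.24 0.15 -0.00 -0.0;0.24 0.15 -0.00 -0.0;0.24 0.15 -0.00 -0.0;0.24 0.15 -0.00 -0.0;0.24 0.15 -0.00 -0.0
```

Emit:
{"fn": "step_arm", "kwargs": {
  "targets": "0 0 0.3 0;0 0 0.3 0;0.1 -0.1 0.05 0;0.2 -0.1 0 0;0.2 0 0 0;0.2 0 0 0;0.2 0 0 0;0.2 0 0 0;0.2 0 0 0;0.1 0 0 0;0 0 0 0;0 0 0 0"
}}

```text
time_s: 38.57
tcp_pos: [0.5638, -0.0063, 0.0345]
ee_rot: [[0.556, -0.831, 0.0], [-0.831, -0.556, 0.0], [0.0, -0.0, -1.0]]
wrist_force: [0.7, 0.4, -1.2]
gripper_width: 0.157
gripper_force: 30.3
```

Emit:
{"fn": "step_arm", "kwargs": {
  "targets": "0 0 0.2 0;0.15 0 0 0;0.15 0 0 0;0.1 0 0 0;0 0 0 0;0 0 0 0"
}}

```text
time_s: 39.07
tcp_pos: [0.5642, -0.0067, 0.0327]
ee_rot: [[0.555, -0.832, -0.002], [-0.832, -0.555, 0.003], [-0.004, 0.0, -1.0]]
wrist_force: [-6.2, 13.9, 5.2]
gripper_width: 0.159
gripper_force: 31.6
```

Emit:
{"fn": "step_arm", "kwargs": {
  "targets": "-0.1 0.15 0 0;0 0.15 0 0;0 0.15 0 0;0 0.1 0 0;0 0 0 0;0 0 0 0"
}}

```text
time_s: 39.57
tcp_pos: [0.5625, -0.0079, 0.0329]
ee_rot: [[0.556, -0.831, 0.005], [-0.831, -0.556, 0.005], [-0.001, -0.007, -1.0]]
wrist_force: [-0.5, 14.3, 0.1]
gripper_width: 0.156
gripper_force: 32.3
```

Emit:
{"fn": "step_arm", "kwargs": {
  "targets": "-0.2 -0.15 0 0;-0.1 -0.1 0 0;0 0 0 0;0 0 0 0"
}}

```text
time_s: 39.9
tcp_pos: [0.5614, -0.0078, 0.0325]
ee_rot: [[0.556, -0.831, 0.001], [-0.831, -0.556, 0.0], [0.0, -0.001, -1.0]]
wrist_force: [0.6, 2.0, -0.1]
gripper_width: 0.152
gripper_force: 30.4
```

Emit:
{"fn": "step_arm", "kwargs": {
  "targets": "0 0 0 0;0 0 0 0;0 0 0 0;0 0 0 0;0 0 0 0;0 0 -1 0;0 0 -2 0;0 0 -3 0;0 0 -4 0;0 0 -4 0;0 0 -4 0;0 0 0 0",
  "claw": 3
}}

```text
time_s: 40.9
tcp_pos: [0.5662, -0.0077, 0.223]
ee_rot: [[0.557, -0.83, 0.019], [-0.83, -0.557, 0.001], [0.009, -0.017, -1.0]]
wrist_force: [1.8, 0.2, 0.5]
gripper_width: 0.342
gripper_force: 0.0
```

```bash
python3 - <<'E'
from h import *
plan((.55,-.04+.10,.26,-90,1),(.49,.01,.26,-20,1))
E
```

```text
at [ 0.5662 -0.0077  0.223 ] -56.1 J6 18.0 F [1.8 0.2 0.5] t 40.9
5 -1.30 -0.49 -0.74 6.8;-1.35 -0.33 -0.74 6.8;-1.38 -0.17 -0.74 6.8;-1.39 -0.00 -0.74 6.8;-1.38 0.16 -0.74 6.8
10 0.50 0.60 -0.00 -7.0;0.42 0.66 -0.00 -7.0;0.34 0.70 -0.00 -7.0;0.25 0.74 -0.00 -7.0;0.16 0.76 -0.00 -7.0;0.07 0.78 -0.00 -7.0;-0.03 0.78 -0.00 -7.0;-0.12 0.77 -0.00 -7.0;-0.22 0.75 -0.00 -7.0;-0.31 0.72 -0.00 -7.0
```

Emit:
{"fn": "step_arm", "kwargs": {
  "targets": "-2.5 0 -1.3 0;-2.5 0 -1.3 0;-2.5 0 -1.3 0;0 0 0 0;0 0 0 0;0 0 0 0;0 0 0 0"
}}

```text
time_s: 41.48
tcp_pos: [0.5194, 0.0539, 0.2508]
ee_rot: [[0.555, -0.832, -0.001], [-0.832, -0.555, -0.0], [-0.0, 0.001, -1.0]]
wrist_force: [-0.1, 0.4, 1.5]
gripper_width: 0.342
gripper_force: 0.0
```

```bash
python3 - <<'E'
from h import *
c=cap("wrist","w12.png"); print(sense()["tcp_pos"])
for n,x,y in(("T1",.542,-.044),("T4",.5656,-.081),("T2",.6075,-.083),("T3",.562,-.008)):
    u=w2px(c,[[x,y,.032]])[0]
    try: print(n,u.round(0),ring(c,x,y,.032,110),ring(c,x,y,.032)[0])
    except Exception as e: print(n,u,e)
p=patch(c,.587,-.043,.054,.035); g=cv2.cvtColor(p,cv2.COLOR_BGR2GRAY)
for th in(140,170,200):
    cs=cv2.findContours((g>th).astype(np.uint8),0,2)[0]
    if cs:
        h=cv2.convexHull(max(cs,key=cv2.contourArea)); M=cv2.moments(h); print("foot",th,.587+(M["m10"]/M["m00"]-140)*.00025,-.043+(M["m01"]/M["m00"]-140)*.00025,M["m00"]*.0625)
print(hexyaw(p,.035,.016,.028))
cv2.imwrite("pics/w12c.png",cv2.resize(patch(c,.587,-.043,.04,.095,560),None,fx=1,fy=1))
E
```

```text
[0.51940752 0.05376326 0.25067768]
T1 [285.  86.] ((0.5391, -0.0469), array([17.8, 22.3]), array([3.61, 0.59], dtype=float32), 110) (0.5394, -0.047)
T4 [286.  47.] ((0.5625, -0.0863), array([18.2, 21.7]), array([4.1 , 0.64], dtype=float32), 110) (0.5439, -0.0538)
T2 [258.  25.] ((0.6101, -0.0844), array([23.2, 25.5]), array([4.01, 0.65], dtype=float32), 110) (0.6066, -0.0845)
T3 [255. 101.] ((0.561, -0.0069), array([18.7, 21.1]), array([3.88, 0.55], dtype=float32), 110) (0.5608, -0.0084)
foot 140 0.5882780006534181 -0.04344095184984904 4623.125
foot 170 0.5838693258967235 -0.04739908326434935 3812.78125
foot 200 0.593251396617638 -0.051601303219513894 2392.3125
(np.float32(3.897213), np.float32(0.57392144))
```

```bash
cat >> h.py <<'E'
def disc(c,x,y,z,R=.026,D=32.5):
    p=patch(c,x,y,z,R); g=cv2.medianBlur(cv2.cvtColor(p,cv2.COLOR_BGR2GRAY),5); s=2*R/280*1000; best=None
    for k in range(50,215,3):
        for q in cv2.findContours((g<k).astype(np.uint8),0,2)[0]:
            if len(q)<20: continue
            e=cv2.fitEllipse(cv2.convexHull(q)); d=np.array(e[1])*s; er=abs(d-D).sum()
            if best is None or er<best[0]: best=(er,k,x+(e[0][0]-140)*s/1000,y+(e[0][1]-140)*s/1000,d)
    return best
E
python3 - <<'E'
from h import *
c=cap("wrist"); P={}
for n,x,y in(("T1",.5405,-.046),("T4",.564,-.084),("T2",.6085,-.083),("T3",.5605,-.008)):
    b=disc(c,x,y,.032); P[n]=np.array(b[2:4]); print(n,round(b[0],1),b[1],P[n].round(4),b[4].round(1))
for a,b in(("T3","T1"),("T1","T4"),("T4","T2")): print(a,b,np.linalg.norm(P[a]-P[b]).round(4))
A=np.radians([183.5,243.5,303.5,123.5])
print([ (P[n]-.044*np.array([np.cos(t),np.sin(t)])).round(4).tolist() for n,t in zip(("T1","T4","T2","T3"),A)])
from scipy.optimize import least_squares
q=np.array([P[n] for n in P]); s=least_squares(lambda v:np.hypot(*(q-v).T)-.044,[.587,-.043]); print("F",s.x.round(4),s.fun.round(4))
p=patch(c,.587,-.043,.054,.03); g=cv2.cvtColor(p,cv2.COLOR_BGR2GRAY); print((g[10::20,10::20]).tolist())
E
```

```text
T1 0.3 167 [ 0.5393 -0.0471] [32.2 32.5]
T4 0.5 173 [ 0.5622 -0.0852] [32.2 32.7]
T2 0.4 158 [ 0.6066 -0.0846] [32.2 32.6]
T3 0.3 161 [ 0.5609 -0.0084] [32.2 32.5]
T3 T1 0.0443
T1 T4 0.0444
T4 T2 0.0444
[[0.5832, -0.0444], [0.5818, -0.0458], [0.5823, -0.0479], [0.5852, -0.0451]]
F [ 0.5834 -0.0467] [ 0.0001 -0.0001  0.0004  0.0004]
[[125, 126, 126, 129, 237, 229, 237, 239, 120, 117, 112, 87, 112, 122], [130, 123, 183, 239, 232, 152, 152, 231, 229, 164, 111, 109, 171, 239], [238, 238, 232, 149, 167, 234, 238, 237, 238, 227, 238, 238, 228, 137], [201, 140, 152, 236, 238, 238, 238, 238, 232, 218, 235, 167, 90, 102], [239, 105, 215, 238, 238, 238, 238, 230, 190, 180, 238, 238, 185, 165], [239, 148, 221, 238, 238, 238, 213, 232, 233, 192, 238, 237, 186, 165], [239, 146, 222, 238, 238, 190, 224, 232, 228, 225, 238, 238, 175, 165], [238, 145, 225, 238, 238, 204, 176, 216, 198, 227, 238, 238, 172, 165], [236, 145, 235, 238, 238, 206, 208, 142, 160, 221, 238, 238, 163, 164], [212, 173, 211, 239, 239, 136, 174, 199, 216, 238, 238, 238, 166, 164], [239, 239, 156, 159, 241, 224, 217, 238, 238, 239, 235, 159, 165, 164], [183, 192, 229, 210, 117, 218, 239, 239, 239, 145, 96, 128, 165, 164], [114, 113, 112, 171, 237, 177, 144, 133, 94, 96, 99, 163, 164, 163], [83, 89, 115, 111, 243, 233, 95, 94, 97, 157, 166, 164, 163, 163]]
```

All four tall cells are packed: neighbour spacing 44.3–44.4 mm, yaws about 3.9°, on one circle about (0.584,-0.046). Next is the separator.

```bash
python3 - <<'E'
from h import *
plan((.445,.405,.25,-56.5,1))
E
```

```text
at [0.5195 0.0537 0.2506] -56.3 J6 10.0 F [-0.4 -0.5  0. ] t 41.6
9 -3.71 -1.48 0.01 0.0;-3.71 -1.48 0.01 0.0;-3.71 -1.47 0.01 0.0;-3.71 -1.47 0.01 0.0;-3.71 -1.47 0.01 0.0;-3.71 -1.47 0.01 0.0;-3.71 -1.47 0.01 0.0;-3.71 -1.47 0.01 0.0;-3.71 -1.47 0.01 0.0
```

Emit:
{"fn": "step_arm", "kwargs": {
  "targets": "-3.7 -1.5 0 0;-3.7 -1.5 0 0;-3.7 -1.5 0 0;-3.7 -1.5 0 0;-3.7 -1.5 0 0;-3.7 -1.5 0 0;-3.7 -1.5 0 0;-3.7 -1.5 0 0;-3.7 -1.5 0 0;0 0 0 0;0 0 0 0;0 0 0 0",
  "claw": 8.7
}}

```text
time_s: 42.58
tcp_pos: [0.4468, 0.4059, 0.2505]
ee_rot: [[0.555, -0.832, -0.001], [-0.832, -0.555, -0.002], [0.001, 0.002, -1.0]]
wrist_force: [0.6, -0.4, -0.1]
gripper_width: 0.993
gripper_force: 0.0
```

```bash
python3 - <<'E'
from h import *
c=cap("wrist","w13.png"); s=sense(); print(s["tcp_pos"])
np.savez("w13.npz",eye=c["eye"],rot=c["rotation"])
# hub top outline z=.026, coarse centre by plate: grey plate
p=patch(c,.499,.331,.026,.035); print("hub yaw",hexyaw(p,.035,.019,.028))
# camera pose of w12
d=dict(c); T=np.array(c["tool_from_camera"]); a=np.radians(-56.3); R=np.array([[np.cos(a),np.sin(a),0],[np.sin(a),-np.cos(a),0],[0,0,-1]])
d["frame"]=cv2.imread("pics/w12.png"); d["eye"]=R@T[:3,3]+np.array([.5195,.0537,.2507]); d["rotation"]=R@T[:3,:3]
L=[cv2.resize(patch(d,.584,-.046,.078,.03),(390,390)),cv2.resize(p,(390,390))]
t=cv2.imread("pics/top0.png")
b=[cv2.resize(t[170:200,250:290],(280,210),interpolation=cv2.INTER_CUBIC),cv2.resize(t[188:258,100:175],(225,210),interpolation=cv2.INTER_CUBIC),cv2.resize(c["frame"][:240],(275,210))]
cv2.imwrite("pics/m4.png",np.vstack([np.hstack(L),np.hstack(b)]))
E
```

```text
[0.44706658 0.40532671 0.25086906]
hub yaw (np.float32(-27.41304), np.float32(0.72972345))
```

View pics/m4.png

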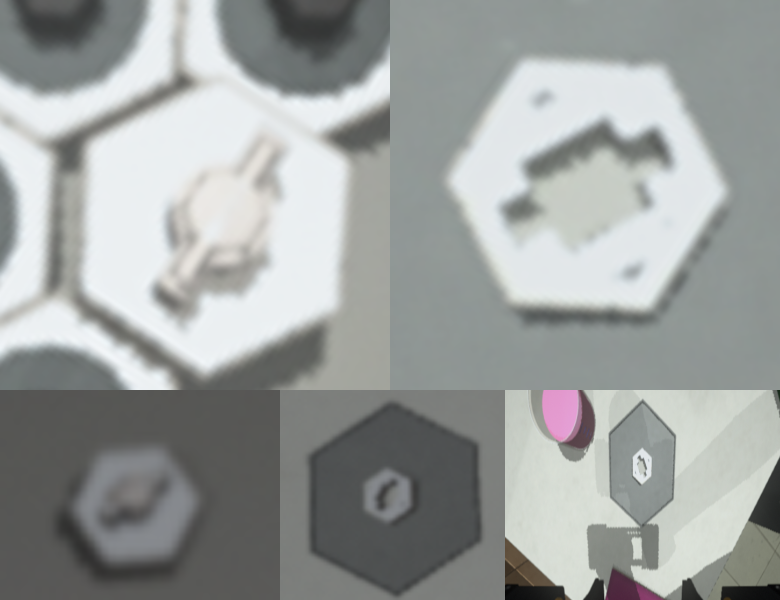

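The final view shows the column key along about -56° and the separator slot along about -27° at centre (0.4997,0.329). It also shows a roughly 4 mm gap between T1/T4 and the foot. The touch data put the foot at (0.588,-0.043), so T1 and T4 got squeezed outward. I'll push both back in along 33.5°.

```bash
python3 - <<'E'
from h import *
plan((.5625,-.085,.12,-116.5,14),(.5625,-.085,.033,-116.5,4))
E
```

```text
at [0.4471 0.4053 0.2509] -56.3 J6 -23.9 F [-0.3 -0.6 -0.2] t 42.6
14 3.37 1.26 0.93 4.3;3.46 1.00 0.93 4.3;3.52 0.74 0.93 4.3;3.57 0.47 0.93 4.3;3.59 0.20 0.93 4.3;3.60 -0.07 0.93 4.3;3.58 -0.34 0.93 4.3;3.55 -0.60 0.93 4.3;3.49 -0.87 0.93 4.3;3.42 -1.13 0.93 4.3;3.32 -1.38 0.93 4.3;3.21 -1.63 0.93 4.3;3.08 -1.86 0.93 4.3;2.93 -2.09 0.93 4.3
4 -0.00 0.00 2.17 -0.0;-0.00 0.00 2.17 -0.0;-0.00 0.00 2.17 -0.0;-0.00 0.00 2.17 -0.0
```

Emit:
{"fn": "step_arm", "kwargs": {
  "targets": "3.35 1.25 0.5 4.3;3.45 1 0.5 4.3;3.5 0.75 0.5 4.3;3.55 0.5 0.5 4.3;3.6 0.2 0.5 4.3;3.6 -0.1 0.5 4.3;3.6 -0.35 0.5 4.3;3.55 -0.6 0.5 4.3;3.5 -0.85 0.5 4.3;3.4 -1.15 0.5 4.3;3.3 -1.4 0.5 4.3;3.2 -1.65 0.5 4.3",
  "claw": 3.2
}}

```text
time_s: 43.63
tcp_pos: [0.5461, -0.0167, 0.1918]
ee_rot: [[-0.312, -0.95, 0.001], [-0.95, 0.312, 0.0], [-0.0, -0.001, -1.0]]
wrist_force: [0.8, 1.0, 0.6]
gripper_width: 0.374
gripper_force: 0.0
```

Emit:
{"fn": "step_arm", "kwargs": {
  "targets": "3 -1.9 0.5 4.3;1.5 -1 0 4.3;0 0 0 0;0 0 0 0;0 0 0 0"
}}

```text
time_s: 44.05
tcp_pos: [0.5586, -0.066, 0.1867]
ee_rot: [[-0.446, -0.895, 0.0], [-0.895, 0.446, 0.0], [-0.0, -0.0, -1.0]]
wrist_force: [-0.1, 0.3, -0.7]
gripper_width: 0.368
gripper_force: 0.0
```

```bash
python3 - <<'E'
from h import *
plan((.5625,-.085,.033,-116.5,5))
E
```

```text
at [ 0.5586 -0.066   0.1867] -116.5 J6 -36.2 F [-0.1  0.3 -0.7] t 44.0
5 0.31 -0.24 3.07 0.0;0.31 -0.24 3.07 0.0;0.31 -0.24 3.07 0.0;0.31 -0.24 3.07 0.0;0.31 -0.24 3.07 0.0
```

Emit:
{"fn": "step_arm", "kwargs": {
  "targets": "0.75 -0.6 0 0;0.75 -0.6 3 0;0 0 3 0;0 0 3 0;0 0 3 0;0 0 2 0;0 0 1.35 0;0 0 0 0;0 0 0 0;0 0 0 0"
}}

```text
time_s: 44.88
tcp_pos: [0.5634, -0.0836, 0.0332]
ee_rot: [[-0.444, -0.896, 0.001], [-0.896, 0.444, 0.0], [-0.0, -0.001, -1.0]]
wrist_force: [0.4, 0.5, 1.0]
gripper_width: 0.367
gripper_force: 0.0
```

Emit:
{"fn": "step_arm", "kwargs": {
  "targets": "0 0 0 0;0 0 0 0;0 0 0 0;0 0 0 0;0 0 0 0;0 0 0 0;0 0 0 0",
  "claw": 0.8
}}

```text
time_s: 45.47
tcp_pos: [0.5629, -0.0841, 0.033]
ee_rot: [[-0.445, -0.895, -0.0], [-0.895, 0.445, 0.0], [0.0, 0.0, -1.0]]
wrist_force: [-1.4, 0.1, 1.9]
gripper_width: 0.154
gripper_force: 30.0
```

Emit:
{"fn": "step_arm", "kwargs": {
  "targets": "-0.17 -0.1 0 0;-0.17 -0.1 0 0;-0.17 -0.1 0 0;-0.17 -0.1 0 0;0 0 0 0;0 0 0 0"
}}

```text
time_s: 45.97
tcp_pos: [0.5678, -0.081, 0.033]
ee_rot: [[-0.446, -0.895, -0.005], [-0.895, 0.446, -0.002], [0.003, 0.004, -1.0]]
wrist_force: [-5.5, -5.0, 7.5]
gripper_width: 0.154
gripper_force: 30.0
```

Emit:
{"fn": "step_arm", "kwargs": {
  "targets": "0.15 0.1 0 0;0 0 0 0;0 0 0 0"
}}

```text
time_s: 46.22
tcp_pos: [0.5678, -0.0811, 0.033]
ee_rot: [[-0.445, -0.895, -0.001], [-0.895, 0.445, -0.0], [0.001, 0.001, -1.0]]
wrist_force: [-5.3, -3.8, 3.8]
gripper_width: 0.156
gripper_force: 30.0
```

Emit:
{"fn": "step_arm", "kwargs": {
  "targets": "0 0 0 0;0 0 0 0;0 0 0 0;0 0 0 0;0 0 0 0;0 0 -1 0;0 0 -2 0;0 0 -3 0;0 0 -1 7;0 0 0 7;0 0 0 7;0 0 0 7",
  "claw": 3.2
}}

```text
time_s: 47.22
tcp_pos: [0.5686, -0.0806, 0.1043]
ee_rot: [[-0.817, -0.577, 0.002], [-0.577, 0.817, 0.0], [-0.002, -0.001, -1.0]]
wrist_force: [-0.6, -0.5, -0.4]
gripper_width: 0.369
gripper_force: 0.0
```

```bash
python3 - <<'E'
from h import *
plan((.5397,-.0465,.10,-176.5,5),(.5397,-.0465,.033,-176.5,3))
E
```

```text
at [ 0.5686 -0.0806  0.1043] -144.8 J6 -62.9 F [-0.6 -0.5 -0.4] t 47.2
5 0.08 0.89 0.09 6.3;0.18 0.88 0.09 6.3;0.27 0.85 0.09 6.3;0.37 0.82 0.09 6.3;0.45 0.77 0.09 6.3
3 -0.00 0.00 2.23 -0.0;-0.00 0.00 2.23 -0.0;-0.00 0.00 2.23 -0.0
```

Emit:
{"fn": "step_arm", "kwargs": {
  "targets": "0.1 0.9 0 6.3;0.2 0.9 0 6.3;0.3 0.85 0 6.3;0.35 0.8 0 6.3;0.45 0.75 0 6.4;0 0 0 0;0 0 2 0;0 0 2 0;0 0 2 0;0 0 1.1 0;0 0 0 0;0 0 0 0"
}}

```text
time_s: 48.22
tcp_pos: [0.5394, -0.0472, 0.0326]
ee_rot: [[-0.997, -0.072, 0.002], [-0.072, 0.997, 0.0], [-0.002, -0.0, -1.0]]
wrist_force: [0.8, 0.3, -0.9]
gripper_width: 0.366
gripper_force: 0.0
```

Emit:
{"fn": "step_arm", "kwargs": {
  "targets": "0 0 0 0;0 0 0 0;0 0 0 0;0 0 0 0;0 0 0 0;0 0 0 0;0 0 0 0",
  "claw": 0.8
}}

```text
time_s: 48.8
tcp_pos: [0.5391, -0.0471, 0.0324]
ee_rot: [[-0.998, -0.069, 0.001], [-0.069, 0.998, 0.0], [-0.002, 0.0, -1.0]]
wrist_force: [1.0, 0.7, 5.4]
gripper_width: 0.155
gripper_force: 30.9
```

Emit:
{"fn": "step_arm", "kwargs": {
  "targets": "-0.17 0.1 0 0;-0.17 0.1 0 0;-0.17 0.1 0 0;-0.17 0.1 0 0;0 0 0 0;0 0 0 0"
}}

```text
time_s: 49.3
tcp_pos: [0.5411, -0.0451, 0.0326]
ee_rot: [[-0.998, -0.069, -0.009], [-0.069, 0.998, -0.003], [0.009, -0.003, -1.0]]
wrist_force: [-7.1, -5.9, 14.5]
gripper_width: 0.157
gripper_force: 32.8
```

Emit:
{"fn": "step_arm", "kwargs": {
  "targets": "-0.15 0 -0.05 0;-0.15 0.1 0 0;-0.15 0.1 0 0;0 0 0 0;0 0 0 0"
}}

```text
time_s: 49.72
tcp_pos: [0.5437, -0.0434, 0.0325]
ee_rot: [[-0.998, -0.068, -0.013], [-0.068, 0.998, -0.004], [0.013, -0.003, -1.0]]
wrist_force: [-8.8, -6.8, 14.7]
gripper_width: 0.15
gripper_force: 32.8
```

Emit:
{"fn": "step_arm", "kwargs": {
  "targets": "-0.15 0 0 0;-0.1 0 0 0;0 0 0 0;0 0 0 0"
}}

```text
time_s: 50.05
tcp_pos: [0.5437, -0.0434, 0.0326]
ee_rot: [[-0.998, -0.067, -0.018], [-0.067, 0.998, -0.004], [0.018, -0.003, -1.0]]
wrist_force: [-13.9, -6.0, 19.1]
gripper_width: 0.154
gripper_force: 34.0
```

Emit:
{"fn": "step_arm", "kwargs": {
  "targets": "0.3 -0.2 0 0;0.1 -0.1 0 0;0 0 0 0;0 0 0 0"
}}

```text
time_s: 50.38
tcp_pos: [0.5437, -0.0438, 0.0325]
ee_rot: [[-0.998, -0.068, -0.009], [-0.068, 0.998, -0.001], [0.009, -0.0, -1.0]]
wrist_force: [-8.6, 3.2, 12.5]
gripper_width: 0.155
gripper_force: 32.1
```

Emit:
{"fn": "step_arm", "kwargs": {
  "targets": "0 0 0 0;0 0 0 0;0 0 0 0;0 0 0 0;0 0 0 0;0 0 -1 0;0 0 -2 0;0 0 -3 0;-2 0 -4 0;-4 0 -4 0;-4 0 -4 0;0 0 0 0",
  "claw": 3.2
}}

```text
time_s: 51.38
tcp_pos: [0.6335, -0.0379, 0.1961]
ee_rot: [[-0.997, -0.07, 0.017], [-0.07, 0.998, -0.0], [-0.017, -0.001, -1.0]]
wrist_force: [1.5, -0.2, 0.1]
gripper_width: 0.365
gripper_force: 0.0
```

Emit:
{"fn": "step_arm", "kwargs": {
  "targets": "0 0 -1 0;0 0 -1 0;0 0 0 0;0 0 0 0;0 0 0 0"
}}

```text
time_s: 51.8
tcp_pos: [0.6243, -0.0382, 0.2079]
ee_rot: [[-0.998, -0.069, -0.002], [-0.069, 0.998, 0.0], [0.002, 0.0, -1.0]]
wrist_force: [-0.5, -0.2, 0.1]
gripper_width: 0.365
gripper_force: 0.0
```

```bash
cat > ck.py <<'E'
from h import *
c=cap("wrist","wck.png"); P={}; F=np.array([.5884,-.0432])
print(sense()["tcp_pos"],yaw(sense()))
for n,t in(("T1",183.5),("T4",243.5),("T2",303.5),("T3",123.5)):
    t=np.radians(t); q=F+.044*np.array([np.cos(t),np.sin(t)])
    u=w2px(c,[[*q,.032]])[0]
    if not(15<u[0]<497 and 15<u[1]<225): print(n,"out",u.round());continue
    b=disc(c,q[0],q[1],.032); 
    if b[0]<3: P[n]=np.array(b[2:4]); print(n,round(b[0],1),P[n].round(4),"r",np.linalg.norm(P[n]-F).round(4),hexyaw(patch(c,*P[n],.032,.035),.035,.019,.028)[0].round(1))
    else: print(n,"bad",b[0])
for a,b in(("T3","T1"),("T1","T4"),("T4","T2")):
    if a in P and b in P: print(a,b,np.linalg.norm(P[a]-P[b]).round(4))
# foot top bright hexagon: line of each flat by radial gradient at z=.054
p=cv2.GaussianBlur(cv2.cvtColor(patch(c,*F,.054,.035),cv2.COLOR_BGR2GRAY).astype(np.float32),(0,0),2); s=.00025
for k in range(6):
    a=np.radians(3.7+60*k); v=[]
    for w in np.arange(-8,8.1,1):
        r=np.arange(17,29,.25); X=140+(r*np.cos(a)-w*np.sin(a))/.25; Y=140+(r*np.sin(a)+w*np.cos(a))/.25
        l=cv2.remap(p,X.astype(np.float32)[None],Y.astype(np.float32)[None],1)[0]; d=np.diff(l); i=d.argmin()
        if d[i]<-8: v.append(r[i])
    print("flat",round(np.degrees(a)),np.median(v).round(2) if len(v)>4 else None,len(v))
E
python3 ck.py
```

```text
[ 0.62441507 -0.03824156  0.2078114 ] -176.05163633038705
T1 0.3 [ 0.5439 -0.0446] r 0.0445 3.3
T4 0.3 [ 0.5675 -0.0823] r 0.0444 4.2
T2 0.7 [ 0.6125 -0.0817] r 0.0454 4.0
T3 0.2 [ 0.5645 -0.0051] r 0.045 4.2
T3 T1 0.0446
T1 T4 0.0445
T4 T2 0.045
flat 4 21.25 9
flat 64 21.25 17
flat 124 28.25 17
flat 184 21.5 17
flat 244 27.5 12
flat 304 25.75 15
```

All four tall cells are now within 44.4–45.4 mm of the foot and touching. Next, the separator.

```bash
python3 - <<'E'
from h import *
plan((.4566,.3964,.2,-57.4,17))
E
```

```text
at [ 0.6244 -0.0382  0.2078] -176.1 J6 -97.3 F [-0.   0.1 -0.2] t 51.9
17 0.81 2.62 0.05 -7.0;0.48 2.70 0.05 -7.0;0.15 2.74 0.05 -7.0;-0.18 2.73 0.05 -7.0;-0.51 2.69 0.05 -7.0;-0.83 2.61 0.05 -7.0;-1.15 2.49 0.05 -7.0;-1.44 2.33 0.05 -7.0;-1.71 2.14 0.05 -7.0;-1.96 1.92 0.05 -7.0;-2.18 1.66 0.05 -7.0;-2.36 1.39 0.05 -7.0;-2.52 1.09 0.05 -7.0;-2.63 0.78 0.05 -7.0;-2.70 0.45 0.05 -7.0;-2.74 0.12 0.05 -7.0;-2.73 -0.22 0.05 -7.0
```

Emit:
{"fn": "step_arm", "kwargs": {
  "targets": "0.8 2.6 0.05 -7;0.5 2.7 0.05 -7;0.15 2.75 0.05 -7;-0.2 2.75 0.05 -7;-0.5 2.7 0.05 -7;-0.8 2.6 0.05 -7;-1.15 2.5 0.05 -7;-1.45 2.35 0.05 -7;-1.7 2.15 0.05 -7;-1.95 1.9 0.05 -7;-2.2 1.65 0.05 -7;-2.4 1.4 0.05 -7",
  "claw": 8.7
}}

```text
time_s: 52.85
tcp_pos: [0.5048, 0.2696, 0.202]
ee_rot: [[-0.03, -1.0, -0.001], [-1.0, 0.03, -0.001], [0.001, 0.001, -1.0]]
wrist_force: [-0.4, -0.2, 0.2]
gripper_width: 0.995
gripper_force: 0.0
```

Emit:
{"fn": "step_arm", "kwargs": {
  "targets": "-2.5 1.1 0.05 -7;-2.6 0.8 0.05 -7;-2.7 0.45 0.05 -7;-2.7 0.1 0.05 -7;-2.7 -0.2 0.05 -7;0 0 0 0;0 0 0 0;0 0 0 0"
}}

```text
time_s: 53.52
tcp_pos: [0.4556, 0.3947, 0.1995]
ee_rot: [[0.543, -0.84, -0.001], [-0.84, -0.543, -0.001], [0.001, 0.002, -1.0]]
wrist_force: [0.1, -0.5, 0.1]
gripper_width: 1.002
gripper_force: 0.0
```

```bash
python3 - <<'E'
from h import *
c=cap("wrist","w14.png"); x,y=.4997,.329
for it in range(3):
    p=patch(c,x,y,.026,.035); g=cv2.cvtColor(p,cv2.COLOR_BGR2GRAY)
    cs=cv2.findContours((g>200).astype(np.uint8),0,2)[0]; h=cv2.convexHull(max(cs,key=cv2.contourArea)); M=cv2.moments(h)
    x+=(M["m10"]/M["m00"]-140)*.00025; y+=(M["m01"]/M["m00"]-140)*.00025
hy=hexyaw(patch(c,x,y,.026,.035),.035,.019,.028)
print(x,y,M["m00"]*.0625,hy)
p=patch(c,x,y,.026,.02); g=cv2.cvtColor(p,cv2.COLOR_BGR2GRAY); m=(g<215).astype(np.uint8)
b=max(cv2.findContours(m,0,2)[0],key=cv2.contourArea); r=cv2.minAreaRect(b); bp=cv2.boxPoints(r); e=[bp[1]-bp[0],bp[2]-bp[1]]; e=max(e,key=np.linalg.norm); print("slot dir",np.degrees(np.arctan2(e[1],e[0])),r[1],np.array(r[0])-140)
plan((x,y,.05,-60+float(hy[0])+30 if False else -57.4,4),(x,y,.009,-57.4,2))
E
```

```text
0.49917918017011514 0.3290810633551402 1619.9375 (np.float32(-27.10013), np.float32(0.78660375))
slot dir -27.235142 (138.6005859375, 235.86944580078125) [0.43855286 1.49487305]
at [0.4559 0.3944 0.1997] -57.1 J6 -23.4 F [-1.6 -0.8 -0.9] t 53.6
5 1.57 -0.02 2.99 0.1;1.57 -0.02 2.99 0.1;1.57 -0.02 2.99 0.1;1.57 -0.02 2.99 0.1;1.57 -0.02 2.99 0.1
2 0.00 -0.00 2.05 -0.0;0.00 -0.00 2.05 -0.0
```

Emit:
{"fn": "step_arm", "kwargs": {
  "targets": "1.57 0 3 0.1;1.57 0 3 0.1;1.57 0 3 0;1.57 0 3 0;1.57 0 3 0;0 0 2 0;0 0 1.5 0;0 0 0.6 0;0 0 0 0;0 0 0 0"
}}

```text
time_s: 54.4
tcp_pos: [0.4991, 0.3292, 0.0097]
ee_rot: [[0.541, -0.841, 0.001], [-0.841, -0.541, 0.0], [0.0, -0.001, -1.0]]
wrist_force: [0.4, 0.5, 0.7]
gripper_width: 1.0
gripper_force: 0.0
```

Emit:
{"fn": "step_arm", "kwargs": {
  "targets": "0 0 0 0;0 0 0 0;0 0 0 0;0 0 0 0;0 0 0 0;0 0 0 0;0 0 0 0;0 0 0 0;0 0 0 0",
  "claw": 3.8
}}

```text
time_s: 55.15
tcp_pos: [0.4987, 0.3297, 0.0093]
ee_rot: [[0.541, -0.841, 0.001], [-0.841, -0.541, 0.001], [-0.0, -0.001, -1.0]]
wrist_force: [0.7, 0.2, 0.4]
gripper_width: 0.507
gripper_force: 30.0
```

Emit:
{"fn": "step_arm", "kwargs": {
  "targets": "0 0 -0.5 0;0 0 -1 0;0 0 -1.5 0;0 0 -2 0;0 0 -2 0;0 0 -2 0;0 0 -1.5 0;0 0 -1 0;0 0 -0.5 0;0 0 0 0;0 0 0 0"
}}

```text
time_s: 56.07
tcp_pos: [0.4979, 0.3289, 0.1284]
ee_rot: [[0.541, -0.841, -0.001], [-0.841, -0.541, -0.001], [-0.0, 0.002, -1.0]]
wrist_force: [-0.1, -0.3, -4.2]
gripper_width: 0.507
gripper_force: 30.0
```

```bash
python3 - <<'E'
from h import *
print(sense()["gripper_width"]*87)
plan((.588,-.0433,.125,-86.2,20))
E
```

```text
44.072777016772314
at [0.4979 0.3289 0.1284] -57.3 J6 -16.2 F [-0.1 -0.3 -4.2] t 56.1
20 1.81 0.63 0.02 1.4;1.82 0.58 0.02 1.4;1.84 0.53 0.02 1.4;1.85 0.49 0.02 1.4;1.86 0.44 0.02 1.4;1.87 0.39 0.02 1.4;1.88 0.35 0.02 1.4;1.89 0.30 0.02 1.4;1.90 0.25 0.02 1.4;1.90 0.20 0.02 1.4;1.91 0.16 0.02 1.4;1.91 0.11 0.02 1.4;1.91 0.06 0.02 1.4;1.91 0.01 0.02 1.4;1.91 -0.04 0.02 1.4;1.91 -0.09 0.02 1.4;1.91 -0.13 0.02 1.4;1.91 -0.18 0.02 1.4;1.90 -0.23 0.02 1.4;1.89 -0.28 0.02 1.4
```

Separator held (4.2 N). I'll carry it over slowly while turning it -29°.

Emit:
{"fn": "step_arm", "kwargs": {
  "targets": "0.9 0.3 0 1.4;1.8 0.6 0 1.4;1.85 0.55 0 1.4;1.85 0.5 0 1.4;1.85 0.45 0 1.4;1.85 0.4 0 1.4;1.9 0.35 0 1.4;1.9 0.3 0 1.4;1.9 0.25 0 1.4;1.9 0.2 0 1.4;1.9 0.15 0 1.4;1.9 0.1 0 1.4"
}}

```text
time_s: 57.07
tcp_pos: [0.5501, 0.114, 0.1279]
ee_rot: [[0.272, -0.962, -0.003], [-0.962, -0.272, -0.001], [0.0, 0.003, -1.0]]
wrist_force: [1.0, 0.6, -3.7]
gripper_width: 0.502
gripper_force: 30.0
```

Emit:
{"fn": "step_arm", "kwargs": {
  "targets": "1.9 0.05 0 1.4;1.9 0 0 1.4;1.9 0 0 1.4;1.9 -0.1 0 1.4;1.9 -0.1 0 1.5;1.9 -0.15 0 1.5;1.9 -0.2 0 1.5;1.2 -0.2 0 1.6;0.8 -0.1 0 0;0 0 0 0;0 0 0 0;0 0 0 0"
}}

```text
time_s: 58.07
tcp_pos: [0.5873, -0.0325, 0.1289]
ee_rot: [[0.075, -0.997, -0.001], [-0.997, -0.075, 0.0], [-0.0, 0.001, -1.0]]
wrist_force: [0.4, 0.4, -3.9]
gripper_width: 0.501
gripper_force: 30.0
```

```bash
python3 - <<'E'
from h import *
print(sense()["gripper_width"]*87)
plan((.588,-.0425,.1,-86.3,4))
E
```

```text
43.61254398369494
at [ 0.5873 -0.0325  0.1289] -85.7 J6 -8.3 F [ 0.4  0.4 -3.9] t 58.1
4 0.25 0.00 0.72 0.1;0.25 0.00 0.72 0.1;0.25 0.00 0.72 0.1;0.25 -0.00 0.72 0.1
```

Emit:
{"fn": "step_arm", "kwargs": {
  "targets": "0.3 0 0 0.2;0.3 0 0 0.2;0.2 0 0 0.2;0.2 0 0 0;0 0 1 0;0 0 1 0;0 0 1 0;0 0 0.7 0;0 0 0 0;0 0 0 0;0 0 0 0"
}}

```text
time_s: 58.98
tcp_pos: [0.5887, -0.0431, 0.0922]
ee_rot: [[0.064, -0.998, 0.0], [-0.998, -0.064, -0.0], [0.0, -0.0, -1.0]]
wrist_force: [0.3, 0.7, -4.2]
gripper_width: 0.502
gripper_force: 30.0
```

```bash
python3 -c "
from h import *
plan((.588,-.0425,.09,-86.3,1))"
```

```text
at [ 0.5887 -0.0431  0.0922] -86.3 J6 -7.9 F [ 0.3  0.7 -4.2] t 59.0
1 -0.06 0.06 0.22 -0.0
```

Emit:
{"fn": "step_arm", "kwargs": {
  "targets": "-0.05 0.05 0 0;0 0 0.3 0;0 0 0.2 0;0 0 0.2 0;0 0 0.2 0;0 0 0 0;0 0 0 0"
}}

```text
time_s: 59.57
tcp_pos: [0.5876, -0.0426, 0.0829]
ee_rot: [[0.064, -0.998, -0.0], [-0.998, -0.064, -0.0], [0.0, 0.0, -1.0]]
wrist_force: [0.3, 0.0, -3.5]
gripper_width: 0.503
gripper_force: 30.0
```

The bore has taken the column with no contact force. Continuing down.

Emit:
{"fn": "step_arm", "kwargs": {
  "targets": "0 0 0.3 0;0 0 0.3 0;0 0 0.3 0;0 0 0.3 0;0 0 0 0;0 0 0 0"
}}

```text
time_s: 60.07
tcp_pos: [0.5876, -0.0426, 0.0708]
ee_rot: [[0.064, -0.998, -0.001], [-0.998, -0.064, -0.0], [0.0, 0.001, -1.0]]
wrist_force: [-0.8, 0.7, -2.8]
gripper_width: 0.499
gripper_force: 30.0
```

Emit:
{"fn": "step_arm", "kwargs": {
  "targets": "0 0 0.3 0;0 0 0.3 0;0 0 0.15 0;0 0 0.1 0;0 0 0 0;0 0 0 0"
}}

```text
time_s: 60.57
tcp_pos: [0.5875, -0.0427, 0.0632]
ee_rot: [[0.064, -0.998, -0.0], [-0.998, -0.064, -0.0], [0.0, 0.0, -1.0]]
wrist_force: [-3.9, -0.0, 2.9]
gripper_width: 0.5
gripper_force: 30.0
```

Separator is home (underside at about 54 mm, contact felt). I'll release, then move to view L1.

Emit:
{"fn": "step_arm", "kwargs": {
  "targets": "0 0 0 0;0 0 0 0;0 0 0 0;0 0 0 0;0 0 0 0;0 0 0 0;0 0 -1 0;0 0 -2 0;0 0 -3 0;0 0 -3 0;0 0 -1 0;0 0 0 0",
  "claw": 7
}}

```text
time_s: 61.57
tcp_pos: [0.59, -0.0424, 0.1672]
ee_rot: [[0.064, -0.998, 0.009], [-0.998, -0.064, 0.001], [-0.0, -0.009, -1.0]]
wrist_force: [0.9, 0.0, 0.5]
gripper_width: 0.806
gripper_force: 0.0
```

```bash
python3 - <<'E'
from h import *
import math
# L1 yaw 17.5 -> grasp -102.5, place slot 243.5 at -116.3
a=math.radians(-102.5); plan((.6127-.06*math.cos(a),-.2142-.06*math.sin(a),.145,-102.5,1))
E
```

```text
at [ 0.59   -0.0424  0.1672] -86.3 J6 -7.9 F [0.9 0.  0.5] t 61.6
3 3.84 -0.94 0.74 5.4;3.74 -1.30 0.74 5.4;3.60 -1.65 0.74 5.4
```

Emit:
{"fn": "step_arm", "kwargs": {
  "targets": "2 -0.4 0.5 4;3.6 -1.0 0.6 4;3.6 -1.2 0.6 4;2 -1.1 0.5 4.2;0 0 0 0;0 0 0 0;0 0 0 0;0 0 0 0",
  "claw": 3.2
}}

```text
time_s: 62.23
tcp_pos: [0.6197, -0.1556, 0.1405]
ee_rot: [[-0.216, -0.976, -0.001], [-0.976, 0.216, 0.0], [-0.0, 0.001, -1.0]]
wrist_force: [0.2, -0.6, 0.6]
gripper_width: 0.383
gripper_force: 0.0
```

```bash
cat > lo.py <<'E'
from h import *
import sys
x,y,t=map(float,sys.argv[1:4])
c=cap("wrist"); u=w2px(c,[[x,y,.014]])[0]; b=disc(c,x,y,.014,R=.04)
print(u.round(),"err",round(b[0],1),b[4].round(1))
if b[0]<4:
    x,y=b[2:4]; a=float(hexyaw(patch(c,x,y,.014,.035),.035,.019,.028)[0])
    yw=min([a+60*k for k in range(-7,7)],key=lambda v:abs(v-t)); print("cell",round(x,4),round(y,4),round(yw,1))
    plan((x,y,.07,yw,1),(x,y,.0145,yw,3))
E
python3 lo.py .6127 -.2142 -116.3
```

```text
[250. 120.] err 0.2 [32.5 32.7]
cell 0.6129 -0.2141 -101.5
at [ 0.6198 -0.1554  0.1408] -102.4 J6 -12.8 F [-0.1 -0.4  0.4] t 62.3
3 1.96 -0.20 2.36 -0.3;1.96 -0.19 2.36 -0.3;1.96 -0.17 2.36 -0.3
3 -0.00 0.00 1.85 -0.0;-0.00 0.00 1.85 -0.0;-0.00 0.00 1.85 -0.0
```

Emit:
{"fn": "step_arm", "kwargs": {
  "targets": "2 -0.2 2.4 -0.3;2 -0.2 2.4 -0.3;1.9 -0.15 2.3 -0.3;0 0 1.9 0;0 0 1.9 0;0 0 1.7 0;0 0 0 0;0 0 0 0"
}}

```text
time_s: 62.95
tcp_pos: [0.6133, -0.2143, 0.0152]
ee_rot: [[-0.2, -0.98, 0.001], [-0.98, 0.2, -0.0], [-0.0, -0.001, -1.0]]
wrist_force: [-0.6, 0.2, -0.2]
gripper_width: 0.365
gripper_force: 0.0
```

Emit:
{"fn": "step_arm", "kwargs": {
  "targets": "0 0 0 0;0 0 0 0;0 0 0 0;0 0 0 0;0 0 0 0;0 0 0 0;0 0 0 0;0 0 0 0",
  "claw": 0.8
}}

```text
time_s: 63.62
tcp_pos: [0.6129, -0.2153, 0.0148]
ee_rot: [[-0.202, -0.979, 0.0], [-0.979, 0.202, 0.0], [-0.0, -0.0, -1.0]]
wrist_force: [-0.8, 1.8, 2.1]
gripper_width: 0.158
gripper_force: 30.0
```

Emit:
{"fn": "step_arm", "kwargs": {
  "targets": "0 0 -0.5 0;0 0 -1 0;0 0 -2 0;0 0 -2 0;0 0 -2 0;0 0 -2 0;0 0 -1 0;0 0 -0.5 0;0 0 0 0;0 0 0 0"
}}

```text
time_s: 64.45
tcp_pos: [0.6122, -0.2152, 0.1239]
ee_rot: [[-0.202, -0.979, -0.001], [-0.979, 0.202, 0.001], [-0.0, 0.001, -1.0]]
wrist_force: [-0.7, -0.0, -1.6]
gripper_width: 0.158
gripper_force: 30.0
```

```bash
python3 - <<'E'
from h import *
print(sense()["gripper_width"]); plan((.5657,-.0881,.125,-116.3,8))
E
```

```text
0.1576922239041932
at [ 0.6122 -0.2152  0.1239] -101.7 J6 -6.5 F [-0.7 -0.  -1.6] t 64.5
8 -1.44 0.89 -0.01 1.8;-1.41 0.94 -0.01 1.8;-1.38 0.98 -0.01 1.8;-1.35 1.02 -0.01 1.8;-1.31 1.07 -0.01 1.8;-1.28 1.11 -0.01 1.8;-1.24 1.15 -0.01 1.8;-1.21 1.19 -0.01 1.8
```

Bottom of cell = TCP − 14.8 mm, so resting TCP z is about 0.073.

Emit:
{"fn": "step_arm", "kwargs": {
  "targets": "-1.45 0.9 0 1.8;-1.4 0.95 0 1.8;-1.4 1 0 1.8;-1.35 1 0 1.8;-1.3 1.05 0 1.8;-1.3 1.1 0 1.8;-1.25 1.15 0 1.9;-1.2 1.2 0 1.9;0 0 0 0;0 0 0 0;0 0 0 0"
}}

```text
time_s: 65.37
tcp_pos: [0.5659, -0.0883, 0.1238]
ee_rot: [[-0.442, -0.897, -0.001], [-0.897, 0.442, -0.0], [0.001, 0.001, -1.0]]
wrist_force: [-0.3, 0.0, -1.3]
gripper_width: 0.151
gripper_force: 30.0
```

```bash
python3 - <<'E'
from h import *
print(sense()["gripper_width"]); plan((.5657,-.0881,.0775,-116.3,5))
E
```

```text
0.15146863270868705
at [ 0.5659 -0.0883  0.1238] -116.2 J6 -33.6 F [-0.3  0.  -1.3] t 65.4
5 -0.00 0.01 0.93 0.0;-0.00 0.01 0.93 0.0;-0.00 0.01 0.93 0.0;-0.00 0.01 0.93 0.0;-0.00 0.01 0.93 0.0
```

Emit:
{"fn": "step_arm", "kwargs": {
  "targets": "0 0 1 0;0 0 1 0;0 0 1 0;0 0 1 0;0 0 0.5 0;0 0 0.3 0;0 0 0.2 0;0 0 0 0;0 0 0 0"
}}

```text
time_s: 66.12
tcp_pos: [0.5665, -0.088, 0.0749]
ee_rot: [[-0.442, -0.897, 0.001], [-0.897, 0.442, -0.0], [-0.0, -0.001, -1.0]]
wrist_force: [1.3, -0.7, -0.8]
gripper_width: 0.154
gripper_force: 30.0
```

Emit:
{"fn": "step_arm", "kwargs": {
  "targets": "-0.15 0 0 0;-0.15 0 0 0;-0.15 0 0 0;-0.1 0 0 0;-0.1 0 0 0;0 0 0 0;0 0 0 0"
}}

```text
time_s: 66.7
tcp_pos: [0.5686, -0.0828, 0.0749]
ee_rot: [[-0.442, -0.897, -0.001], [-0.897, 0.442, -0.001], [0.001, 0.0, -1.0]]
wrist_force: [-2.6, -4.5, 2.2]
gripper_width: 0.155
gripper_force: 30.0
```

Emit:
{"fn": "step_arm", "kwargs": {
  "targets": "0.05 0 0.1 0;0.05 0 0.1 0;0 0 0 0;0 0 0 0"
}}

```text
time_s: 67.03
tcp_pos: [0.5686, -0.0829, 0.0727]
ee_rot: [[-0.442, -0.897, 0.0], [-0.897, 0.442, 0.0], [-0.0, -0.0, -1.0]]
wrist_force: [-1.0, -1.6, 1.9]
gripper_width: 0.157
gripper_force: 30.0
```

Emit:
{"fn": "step_arm", "kwargs": {
  "targets": "0 0 0 0;0 0 0 0;0 0 0 0;0 0 0 0;0 0 0 0;0 0 -1 0;0 0 -2 0;0 0 -3 0;0 0 -2 0;0 0 0 0",
  "claw": 3
}}

```text
time_s: 67.87
tcp_pos: [0.5719, -0.0831, 0.1587]
ee_rot: [[-0.441, -0.897, 0.011], [-0.897, 0.441, -0.0], [-0.005, -0.01, -1.0]]
wrist_force: [0.9, -0.3, -0.3]
gripper_width: 0.342
gripper_force: 0.0
```

```bash
python3 - <<'E'
from h import *
import math
# L2 yaw 6.8 -> grasp -53.2, place slot 303.5 at -56.3
a=math.radians(-53.2); plan((.6172-.06*math.cos(a),-.3089-.06*math.sin(a),.145,-53.2,1))
E
```

```text
at [ 0.5719 -0.0831  0.1587] -116.2 J6 -34.1 F [ 0.9 -0.3 -0.3] t 67.9
9 1.73 -0.96 0.15 -7.0;1.83 -0.75 0.15 -7.0;1.91 -0.52 0.15 -7.0;1.96 -0.28 0.15 -7.0;1.98 -0.04 0.15 -7.0;1.97 0.20 0.15 -7.0;1.93 0.44 0.15 -7.0;1.86 0.67 0.15 -7.0;1.77 0.89 0.15 -7.0
```

Emit:
{"fn": "step_arm", "kwargs": {
  "targets": "1.75 -0.95 0.15 -7;1.85 -0.75 0.15 -7;1.9 -0.5 0.15 -7;1.95 -0.3 0.15 -7;2 0 0.15 -7;1.95 0.2 0.15 -7;1.95 0.45 0.15 -7;1.85 0.65 0.15 -7;1.75 0.9 0.15 -7;0 0 0 0;0 0 0 0;0 0 0 0"
}}

```text
time_s: 68.87
tcp_pos: [0.5768, -0.2607, 0.1391]
ee_rot: [[0.597, -0.802, -0.0], [-0.802, -0.597, 0.0], [-0.0, 0.0, -1.0]]
wrist_force: [0.3, -0.1, 0.6]
gripper_width: 0.345
gripper_force: 0.0
```

```bash
python3 lo.py .6172 -.3089 -56.3
```

```text
[252. 115.] err 2.3 [30.4 32.7]
cell 0.6398 -0.3495 -53.1
at [ 0.5769 -0.2604  0.1393] -53.3 J6 46.4 F [-1.3  0.4 -0.5] t 68.9
4 2.73 0.07 1.73 -0.0;2.73 0.07 1.73 -0.0;2.73 0.08 1.73 -0.0;2.73 0.08 1.73 -0.0
3 0.00 -0.00 1.85 -0.0;0.00 -0.00 1.85 -0.0;0.00 -0.00 1.85 -0.0
```

```bash
python3 - <<'E'
from h import *
c=cap("wrist","w15.png")
for R in(.026,.03,.07):
    b=disc(c,.6172,-.3089,.014,R=R); print(R,round(b[0],2),np.round(b[2:4],4),b[4].round(1),b[1])
for th in(60,80,100,130,150):
    g=cv2.cvtColor(c["frame"][:225],cv2.COLOR_BGR2GRAY); n,l,st,ce=cv2.connectedComponentsWithStats((g<th).astype(np.uint8),connectivity=4)
    print(th,[(ce[i].round(0).tolist(),int(st[i,4]),px2w(c,[ce[i]],.014)[0][:2].round(3).tolist()) for i in range(1,n) if 100<st[i,4]<3000])
E
```

```text
0.026 19.67 [ 0.6262 -0.2939] [27.1 46.8] 206
0.03 16.7 [ 0.6331 -0.3373] [17.2 33.9] 140
0.07 0.55 [ 0.6397 -0.3512] [32.4 32.9] 161
60 [([26.0, 7.0], 457, [0.836, -0.265]), ([452.0, 160.0], 269, [0.43, -0.395]), ([222.0, 220.0], 133, [0.579, -0.203]), ([291.0, 221.0], 124, [0.52, -0.246])]
80 [([36.0, 9.0], 925, [0.828, -0.269]), ([159.0, 3.0], 170, [0.741, -0.337]), ([452.0, 160.0], 308, [0.43, -0.394]), ([12.0, 201.0], 1030, [0.77, -0.087]), ([329.0, 190.0], 267, [0.51, -0.296]), ([222.0, 220.0], 153, [0.578, -0.203]), ([291.0, 220.0], 137, [0.52, -0.246])]
100 [([38.0, 9.0], 1121, [0.827, -0.27]), ([159.0, 3.0], 294, [0.74, -0.337]), ([259.0, 61.0], 336, [0.641, -0.351]), ([425.0, 154.0], 221, [0.457, -0.382]), ([452.0, 160.0], 340, [0.43, -0.394]), ([12.0, 201.0], 1062, [0.769, -0.087]), ([326.0, 189.0], 420, [0.513, -0.294]), ([222.0, 220.0], 168, [0.579, -0.203]), ([291.0, 220.0], 153, [0.52, -0.246]), ([157.0, 224.0], 148, [0.631, -0.159])]
130 [([38.0, 10.0], 1304, [0.826, -0.269]), ([154.0, 9.0], 793, [0.742, -0.33]), ([260.0, 62.0], 1002, [0.64, -0.351]), ([425.0, 154.0], 341, [0.457, -0.382]), ([451.0, 160.0], 409, [0.431, -0.394]), ([310.0, 175.0], 147, [0.536, -0.296]), ([327.0, 187.0], 739, [0.514, -0.297]), ([12.0, 200.0], 1110, [0.769, -0.087]), ([291.0, 220.0], 181, [0.521, -0.247])]
150 [([38.0, 11.0], 1350, [0.826, -0.269]), ([159.0, 16.0], 1736, [0.734, -0.329]), ([260.0, 62.0], 1049, [0.64, -0.351]), ([442.0, 157.0], 1643, [0.441, -0.39]), ([327.0, 187.0], 783, [0.514, -0.297]), ([12.0, 201.0], 1136, [0.769, -0.087])]
```

L2 was knocked to (0.640,-0.351). I'll pick it up there.

```bash
python3 lo.py .6397 -.3512 -56.3
```

```text
[261.  62.] err 0.5 [32.3 32.8]
cell 0.6397 -0.3511 -53.4
at [ 0.5771 -0.2601  0.1394] -53.2 J6 46.4 F [0.6 0.1 0.4] t 69.0
4 2.76 0.11 1.74 0.0;2.76 0.11 1.74 0.0;2.76 0.10 1.74 0.0;2.76 0.10 1.74 0.0
3 0.00 -0.00 1.85 -0.0;0.00 -0.00 1.85 -0.0;0.00 -0.00 1.85 -0.0
```

Emit:
{"fn": "step_arm", "kwargs": {
  "targets": "2.75 0.1 1.75 0;2.75 0.1 1.75 0;2.75 0.1 1.75 0;2.75 0.1 1.75 0;0 0 1.9 0;0 0 1.9 0;0 0 1.7 0;0 0 0 0;0 0 0 0;0 0 0 0"
}}

```text
time_s: 69.85
tcp_pos: [0.6396, -0.3477, 0.0146]
ee_rot: [[0.603, -0.798, -0.002], [-0.798, -0.603, 0.002], [-0.003, 0.001, -1.0]]
wrist_force: [-1.9, 9.7, 3.7]
gripper_width: 0.343
gripper_force: 1.6
```

Emit:
{"fn": "step_arm", "kwargs": {
  "targets": "0 0 0 0;0 0 0 0;0 0 0 0;0 0 0 0;0 0 0 0;0 0 0 0;0 0 0 0;0 0 0 0",
  "claw": 0.8
}}

```text
time_s: 70.52
tcp_pos: [0.6393, -0.3479, 0.0146]
ee_rot: [[0.603, -0.798, -0.003], [-0.798, -0.603, 0.002], [-0.004, 0.001, -1.0]]
wrist_force: [-2.3, 9.5, 4.2]
gripper_width: 0.158
gripper_force: 30.6
```

Emit:
{"fn": "step_arm", "kwargs": {
  "targets": "0 0 -0.5 0;0 0 -1 0;0 0 -2 0;0 0 -2 0;0 0 -2 0;0 0 -2 0;0 0 -1 0;0 0 -0.5 0;0 0 0 0;0 0 0 0"
}}

```text
time_s: 71.35
tcp_pos: [0.6392, -0.3513, 0.1233]
ee_rot: [[0.598, -0.802, -0.001], [-0.802, -0.598, 0.001], [-0.001, 0.0, -1.0]]
wrist_force: [0.2, 0.4, -0.9]
gripper_width: 0.155
gripper_force: 30.4
```

```bash
python3 - <<'E'
from h import *
print(sense()["gripper_width"]); plan((.6164,-.0844,.124,-56.3,15))
E
```

```text
0.15486820346786545
at [ 0.6392 -0.3513  0.1233] -53.3 J6 52.9 F [ 0.2  0.4 -0.9] t 71.3
15 -1.52 -0.94 -0.00 0.2;-1.52 -0.94 -0.00 0.2;-1.52 -0.93 -0.00 0.2;-1.53 -0.93 -0.00 0.2;-1.53 -0.92 -0.00 0.2;-1.53 -0.92 -0.00 0.2;-1.54 -0.91 -0.00 0.2;-1.54 -0.90 -0.00 0.2;-1.54 -0.90 -0.00 0.2;-1.55 -0.89 -0.00 0.2;-1.55 -0.89 -0.00 0.2;-1.55 -0.88 -0.00 0.2;-1.56 -0.88 -0.00 0.2;-1.56 -0.87 -0.00 0.2;-1.56 -0.87 -0.00 0.2
```

Emit:
{"fn": "step_arm", "kwargs": {
  "targets": "-0.8 -0.5 0 0.2;-1.5 -0.95 0 0.2;-1.5 -0.95 0 0.2;-1.55 -0.95 0 0.2;-1.55 -0.9 0 0.2;-1.55 -0.9 0 0.2;-1.55 -0.9 0 0.2;-1.55 -0.9 0 0.2;-1.55 -0.9 0 0.2;-1.55 -0.9 0 0.3;-1.55 -0.9 0 0.4;-1.55 -0.9 0 0.4"
}}

```text
time_s: 72.35
tcp_pos: [0.621, -0.1442, 0.1227]
ee_rot: [[0.557, -0.831, -0.003], [-0.831, -0.557, 0.0], [-0.002, 0.002, -1.0]]
wrist_force: [-1.0, -0.2, -0.4]
gripper_width: 0.154
gripper_force: 30.4
```

Emit:
{"fn": "step_arm", "kwargs": {
  "targets": "-1.55 -0.9 0 0;-1.55 -0.9 0 0;-1.2 -0.7 0 0;0 0 0 0;0 0 0 0;0 0 0 0"
}}

```text
time_s: 72.85
tcp_pos: [0.6187, -0.0962, 0.1237]
ee_rot: [[0.557, -0.83, -0.001], [-0.83, -0.557, -0.0], [-0.0, 0.001, -1.0]]
wrist_force: [0.5, 0.3, 0.5]
gripper_width: 0.154
gripper_force: 30.6
```

```bash
python3 - <<'E'
from h import *
print(sense()["gripper_width"]); plan((.6164,-.0844,.124,-56.3,1),(.6164,-.0844,.0735,-56.3,5))
E
```

```text
0.15427213207491333
at [ 0.6187 -0.0962  0.1237] -56.1 J6 27.9 F [0.5 0.3 0.5] t 72.8
1 -1.11 -0.47 -0.03 0.2
5 0.00 -0.00 1.01 -0.0;0.00 -0.00 1.01 -0.0;0.00 -0.00 1.01 -0.0;0.00 -0.00 1.01 -0.0;0.00 -0.00 1.01 -0.0
```

Emit:
{"fn": "step_arm", "kwargs": {
  "targets": "-0.6 -0.25 0 0.2;-0.5 -0.2 0 0;0 0 0 0;0 0 1 0;0 0 1 0;0 0 1 0;0 0 1 0;0 0 0.5 0;0 0 0.4 0;0 0 0.1 0;0 0 0 0;0 0 0 0"
}}

```text
time_s: 73.85
tcp_pos: [0.617, -0.0845, 0.0745]
ee_rot: [[0.554, -0.832, 0.001], [-0.832, -0.554, -0.0], [0.001, -0.001, -1.0]]
wrist_force: [-0.1, 0.9, -0.7]
gripper_width: 0.155
gripper_force: 30.6
```

Emit:
{"fn": "step_arm", "kwargs": {
  "targets": "-0.15 0 0 0;-0.15 0 0 0;-0.15 0 0 0;-0.1 0 0 0;-0.1 0 0 0;0 0 0 0;0 0 0 0"
}}

```text
time_s: 74.43
tcp_pos: [0.613, -0.079, 0.0742]
ee_rot: [[0.554, -0.832, 0.0], [-0.832, -0.554, -0.0], [0.0, -0.0, -1.0]]
wrist_force: [-0.1, 0.2, -1.0]
gripper_width: 0.155
gripper_force: 30.6
```

Emit:
{"fn": "step_arm", "kwargs": {
  "targets": "-0.1 0 0 0;-0.1 0 0 0;-0.1 0 0 0;-0.1 0 0 0;0 0 0 0;0 0 0 0"
}}

```text
time_s: 74.93
tcp_pos: [0.6113, -0.0761, 0.0744]
ee_rot: [[0.554, -0.832, 0.001], [-0.832, -0.554, -0.0], [0.001, -0.001, -1.0]]
wrist_force: [1.4, -3.3, -2.2]
gripper_width: 0.158
gripper_force: 31.0
```

Emit:
{"fn": "step_arm", "kwargs": {
  "targets": "0.05 0 0.1 0;0.05 0 0.1 0;0 0 0 0;0 0 0 0"
}}

```text
time_s: 75.27
tcp_pos: [0.6114, -0.0764, 0.0725]
ee_rot: [[0.554, -0.832, 0.0], [-0.832, -0.554, 0.0], [-0.0, -0.0, -1.0]]
wrist_force: [-0.1, -1.0, 2.8]
gripper_width: 0.159
gripper_force: 31.5
```

Emit:
{"fn": "step_arm", "kwargs": {
  "targets": "0 0 0 0;0 0 0 0;0 0 0 0;0 0 0 0;0 0 0 0;0 0 -1 0;0 0 -2 0;0 0 -3 0;0 0 -2 0;0 0 0 0",
  "claw": 3
}}

```text
time_s: 76.1
tcp_pos: [0.6143, -0.0766, 0.1578]
ee_rot: [[0.555, -0.832, 0.01], [-0.832, -0.555, -0.0], [0.006, -0.008, -1.0]]
wrist_force: [-0.0, -0.0, 0.7]
gripper_width: 0.347
gripper_force: 0.0
```

```bash
python3 - <<'E'
from h import *
import math
# L3 yaw 23.3 -> grasp 23.3-180-... slot 183.5: yaw 3.7 (grasp 23.3) or -176.3 (grasp -156.7)
for yw in(23.3,-156.7):
  a=math.radians(yw); plan((.514-.07*math.cos(a),-.297-.07*math.sin(a),.145,yw,1))
E
```

```text
at [ 0.6143 -0.0766  0.1578] -56.3 J6 25.8 F [-0.  -0.   0.7] t 76.1
12 0.96 2.29 0.11 -6.6;0.69 2.38 0.11 -6.6;0.41 2.45 0.11 -6.6;0.12 2.48 0.11 -6.6;-0.16 2.48 0.11 -6.6;-0.45 2.44 0.11 -6.6;-0.73 2.37 0.11 -6.6;-1.00 2.27 0.11 -6.6;-1.25 2.14 0.11 -6.6;-1.49 1.98 0.11 -6.6;-1.71 1.80 0.11 -6.6;-1.91 1.59 0.11 -6.6
at [ 0.6143 -0.0766  0.1578] -56.3 J6 25.8 F [-0.  -0.   0.7] t 76.1
15 0.94 0.91 0.09 6.7;1.04 0.80 0.09 6.7;1.12 0.67 0.09 6.7;1.19 0.54 0.09 6.7;1.25 0.39 0.09 6.7;1.28 0.25 0.09 6.7;1.30 0.09 0.09 6.7;1.31 -0.06 0.09 6.7;1.29 -0.21 0.09 6.7;1.26 -0.36 0.09 6.7;1.21 -0.50 0.09 6.7;1.14 -0.64 0.09 6.7;1.06 -0.77 0.09 6.7;0.96 -0.89 0.09 6.7;0.85 -0.99 0.09 6.7
```

Emit:
{"fn": "step_arm", "kwargs": {
  "targets": "0.95 2.3 0.1 -6.6;0.7 2.4 0.1 -6.6;0.4 2.45 0.1 -6.6;0.1 2.5 0.1 -6.6;-0.15 2.5 0.1 -6.6;-0.45 2.45 0.1 -6.6;-0.75 2.35 0.1 -6.6;-1 2.25 0.1 -6.6;-1.25 2.15 0.1 -6.6;-1.5 2 0.1 -6.6;-1.7 1.8 0.1 -6.6;-1.9 1.6 0.1 -6.6"
}}

```text
time_s: 77.1
tcp_pos: [0.444, -0.3251, 0.1398]
ee_rot: [[0.919, 0.394, -0.001], [0.394, -0.919, 0.001], [-0.0, -0.001, -1.0]]
wrist_force: [0.0, 0.6, -0.3]
gripper_width: 0.342
gripper_force: 0.0
```

Emit:
{"fn": "step_arm", "kwargs": {
  "targets": "0 0 0 0;0 0 0 0;0 0 0 0"
}}

```text
time_s: 77.35
tcp_pos: [0.4451, -0.3242, 0.14]
ee_rot: [[0.922, 0.387, -0.0], [0.387, -0.922, 0.0], [-0.0, -0.0, -1.0]]
wrist_force: [0.6, -0.6, -0.1]
gripper_width: 0.344
gripper_force: 0.0
```

```bash
python3 lo.py .514 -.297 23.3
```

```text
[257. 102.] err 0.7 [31.9 32.5]
cell 0.513 -0.2969 24.6
at [ 0.4454 -0.3239  0.14  ] 22.8 J6 132.0 F [ 0.1 -0.8 -0.2] t 77.4
3 2.42 0.04 2.33 -0.6;2.42 0.07 2.33 -0.6;2.42 0.09 2.33 -0.6
3 0.00 0.00 1.85 -0.0;0.00 0.00 1.85 -0.0;0.00 0.00 1.85 -0.0
```

Emit:
{"fn": "step_arm", "kwargs": {
  "targets": "2.4 0.05 2.35 -0.6;2.4 0.05 2.35 -0.6;2.4 0.1 2.3 -0.6;0 0 1.9 0;0 0 1.9 0;0 0 1.7 0;0 0 0 0;0 0 0 0;0 0 0 0"
}}

```text
time_s: 78.15
tcp_pos: [0.5127, -0.2967, 0.0151]
ee_rot: [[0.908, 0.418, 0.0], [0.418, -0.908, 0.0], [0.0, -0.0, -1.0]]
wrist_force: [-0.2, 0.5, 0.5]
gripper_width: 0.347
gripper_force: 0.0
```

Emit:
{"fn": "step_arm", "kwargs": {
  "targets": "0 0 0 0;0 0 0 0;0 0 0 0;0 0 0 0;0 0 0 0;0 0 0 0;0 0 0 0;0 0 0 0",
  "claw": 0.8
}}

```text
time_s: 78.82
tcp_pos: [0.5119, -0.2976, 0.0152]
ee_rot: [[0.909, 0.417, -0.0], [0.417, -0.909, 0.0], [0.0, -0.0, -1.0]]
wrist_force: [0.1, 0.3, -0.7]
gripper_width: 0.157
gripper_force: 30.0
```

Emit:
{"fn": "step_arm", "kwargs": {
  "targets": "0 0 -0.5 0;0 0 -1 0;0 0 -2 0;0 0 -2 0;0 0 -2 0;0 0 -2 0;0 0 -1 0;0 0 -0.5 0;0 0 0 0;0 0 0 0"
}}

```text
time_s: 79.65
tcp_pos: [0.5114, -0.2974, 0.1245]
ee_rot: [[0.909, 0.417, -0.001], [0.417, -0.909, 0.001], [-0.001, -0.001, -1.0]]
wrist_force: [0.0, 0.8, -1.6]
gripper_width: 0.156
gripper_force: 30.0
```

```bash
python3 - <<'E'
from h import *
print(sense()["gripper_width"]); plan((.538,-.0455,.124,3.7,14))
E
```

```text
0.15628250152732992
at [ 0.5114 -0.2974  0.1245] 24.6 J6 129.2 F [ 0.   0.8 -1.6] t 79.7
14 0.92 -1.56 0.00 1.5;0.88 -1.58 0.00 1.5;0.84 -1.60 0.00 1.5;0.80 -1.62 0.00 1.5;0.76 -1.64 0.00 1.5;0.71 -1.66 0.00 1.5;0.67 -1.68 0.00 1.5;0.62 -1.70 0.00 1.5;0.58 -1.71 0.00 1.5;0.53 -1.73 0.00 1.5;0.49 -1.74 0.00 1.5;0.44 -1.75 0.00 1.5;0.40 -1.76 0.00 1.5;0.35 -1.77 0.00 1.5
```

Emit:
{"fn": "step_arm", "kwargs": {
  "targets": "0.45 -0.8 0 1.5;0.9 -1.6 0 1.5;0.85 -1.6 0 1.5;0.8 -1.6 0 1.5;0.75 -1.65 0 1.5;0.7 -1.65 0 1.5;0.65 -1.7 0 1.5;0.6 -1.7 0 1.5;0.6 -1.7 0 1.5;0.5 -1.75 0 1.5;0.5 -1.75 0 1.5;0.45 -1.75 0 1.5"
}}

```text
time_s: 80.65
tcp_pos: [0.5323, -0.0896, 0.1235]
ee_rot: [[0.993, 0.114, -0.003], [0.114, -0.993, -0.0], [-0.003, -0.0, -1.0]]
wrist_force: [-0.1, 0.7, -1.3]
gripper_width: 0.153
gripper_force: 30.0
```

Emit:
{"fn": "step_arm", "kwargs": {
  "targets": "0.4 -1.75 0 1.5;0.35 -1.75 0 1.5;0.3 -0.8 0 0;0 0 0 0;0 0 0 0;0 0 0 0"
}}

```text
time_s: 81.15
tcp_pos: [0.5392, -0.0473, 0.1246]
ee_rot: [[0.998, 0.063, -0.001], [0.063, -0.998, -0.0], [-0.001, 0.0, -1.0]]
wrist_force: [0.2, -0.2, -0.6]
gripper_width: 0.16
gripper_force: 30.0
```

```bash
python3 - <<'E'
from h import *
print(sense()["gripper_width"]); plan((.538,-.0455,.124,3.7,1))
E
```

```text
0.15950974533312431
at [ 0.5392 -0.0473  0.1246] 3.6 J6 81.5 F [ 0.2 -0.2 -0.6] t 81.2
1 -0.11 -0.19 0.06 -0.1
```

Emit:
{"fn": "step_arm", "kwargs": {
  "targets": "-0.1 -0.2 0 0;0 0 0 0;0 0 1 0;0 0 1 0;0 0 1 0;0 0 1 0;0 0 0.5 0;0 0 0.4 0;0 0 0.1 0;0 0 0 0;0 0 0 0"
}}

```text
time_s: 82.07
tcp_pos: [0.5389, -0.0447, 0.0754]
ee_rot: [[0.998, 0.064, 0.001], [0.064, -0.998, 0.0], [0.001, 0.0, -1.0]]
wrist_force: [-0.2, -0.6, -0.4]
gripper_width: 0.157
gripper_force: 30.0
```

Emit:
{"fn": "step_arm", "kwargs": {
  "targets": "0.15 0 0 0;0.15 0 0 0;0.15 0 0 0;0.1 0 0 0;0.1 0 0 0;0.05 0 0 0;0 0 0 0;0 0 0 0"
}}

```text
time_s: 82.73
tcp_pos: [0.5426, -0.0446, 0.0746]
ee_rot: [[0.998, 0.063, -0.006], [0.063, -0.998, -0.001], [-0.006, 0.0, -1.0]]
wrist_force: [-6.6, 0.7, 3.0]
gripper_width: 0.156
gripper_force: 30.0
```

Hub contact felt. I'll lower the last mm, release, and check.

Emit:
{"fn": "step_arm", "kwargs": {
  "targets": "-0.1 0 0.1 0;-0.1 0 0.1 0;0 0 0 0;0 0 0 0"
}}

```text
time_s: 83.07
tcp_pos: [0.5426, -0.0446, 0.0732]
ee_rot: [[0.998, 0.063, -0.002], [0.063, -0.998, -0.0], [-0.002, 0.0, -1.0]]
wrist_force: [-5.8, -0.2, 2.9]
gripper_width: 0.152
gripper_force: 30.0
```

Emit:
{"fn": "step_arm", "kwargs": {
  "targets": "0 0 0 0;0 0 0 0;0 0 0 0;0 0 0 0;0 0 0 0;0 0 -1 0;0 0 -2 0;0 0 -3 0;-2 0 -4 0;-4 0 -4 0;-3 0 -3 0;0 0 0 0",
  "claw": 3
}}

```text
time_s: 84.07
tcp_pos: [0.4653, -0.0498, 0.2368]
ee_rot: [[0.998, 0.065, 0.012], [0.065, -0.998, 0.002], [0.012, -0.001, -1.0]]
wrist_force: [0.4, -0.6, 1.0]
gripper_width: 0.343
gripper_force: 0.0
```

Emit:
{"fn": "step_arm", "kwargs": {
  "targets": "0 0 0 0;0 0 0 0;0 0 0 0;0 0 0 0"
}}

```text
time_s: 84.4
tcp_pos: [0.4662, -0.0494, 0.228]
ee_rot: [[0.998, 0.064, -0.003], [0.064, -0.998, -0.001], [-0.003, 0.0, -1.0]]
wrist_force: [-0.1, -0.0, -0.1]
gripper_width: 0.343
gripper_force: 0.0
```

```bash
cat > cl.py <<'E'
from h import *
c=cap("wrist","wcl.png"); print(sense()["tcp_pos"],sense()["time_s"]); F=np.array([.588,-.0433]); P={}
# hub top hexagon: flats by radial gradient, z=.080
g=cv2.GaussianBlur(cv2.cvtColor(patch(c,*F,.080,.035),cv2.COLOR_BGR2GRAY).astype(np.float32),(0,0),2); A=[];B=[]
for k in range(6):
    a=np.radians(3.7+60*k); v=[]
    for w in np.arange(-8,8.1,1):
        r=np.arange(17,27,.25); X=140+(r*np.cos(a)-w*np.sin(a))/.25; Y=140+(r*np.sin(a)+w*np.cos(a))/.25
        d=np.diff(cv2.remap(g,X.astype(np.float32)[None],Y.astype(np.float32)[None],1)[0]); i=d.argmin()
        if d[i]<-8: v.append(r[i])
    print("flat",round(np.degrees(a)),np.median(v).round(2) if len(v)>4 else None,len(v),np.std(v).round(2) if v else "")
for n,t in(("s183",183.5),("s243",243.5),("s303",303.5)):
    t=np.radians(t); q=F+.044*np.array([np.cos(t),np.sin(t)]); b=disc(c,*q,.072)
    P[n]=np.array(b[2:4]); print(n,round(b[0],1),P[n].round(4),"r",np.linalg.norm(P[n]-F).round(4),hexyaw(patch(c,*P[n],.072,.035),.035,.019,.028)[0].round(1))
print([np.linalg.norm(P[a]-P["s243"]).round(4) for a in("s183","s303")])
E
python3 cl.py
```

```text
[ 0.46618377 -0.04938162  0.22794022] 84.45
flat 4 22.5 17 0.1
flat 64 22.75 17 0.17
flat 124 22.25 17 0.11
flat 184 21.0 17 1.81
flat 244 26.5 9 0.0
flat 304 26.5 12 0.12
s183 0.1 [ 0.5447 -0.0453] r 0.0433 2.9
s243 0.3 [ 0.5691 -0.0822] r 0.0433 2.4
s303 0.5 [ 0.6133 -0.0795] r 0.0441 3.2
[np.float64(0.0442), np.float64(0.0443)]
```

All three low cells read 43–44 mm from the hub and 44.2–44.3 mm from each other, with yaws matched. Handing in.

```bash
python3 -c "
from station import r
print(r.finish_job())"
```

```text
the job is handed in; nothing more can be done
None
```

I handed the job in at about 84 s, with four tall cells packed round the foot, the separator home on the shoulder and three low cells packed round its hub. The hand-in call returned no verdict. My last camera measurements put every cell within the 46.5 mm limit, but the tall cells' reading dates from before the separator went on. The gripper also brushed something at about 10 N while picking up the knocked low cell, possibly the wash bottle, and I did not re-check the bystanders.

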